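# Grade a parcel of beryl crystals in the V-block

## Robot

A 6-joint arm with a two-finger parallel gripper is mounted at the origin on a cart in front of the work surface, level with it; the furniture and walls round the work are solid. World frame = base frame: x ahead of the robot, y to its left, z up, the work surface at z = 0. Lengths are in m, angles in rad, forces in N, time in s.
With the tool pointing down it reaches from about 0.325 to 0.775 m from the base axis. Payload 5.5 kg.
Tool frame: the origin (TCP) lies between the finger pads; the fingertips stand 8 mm ahead of it and the grasp point (between the pads) lies 11 mm behind it; z points along the fingers, y is the line along which they close (so a half turn about z gives the same grasp; the last joint's range is limited). The gripper opens to 85 mm and grips with 20 to 120 N. Pads are 22 mm wide; open, the fingers measure 114 mm over their backs; the gripper's body (76 mm by 85 mm) begins 54 mm behind the grasp point. The pads swing forward as they close: fully open they stand 13 mm farther back than shut.
Start: joints at [-1.17, 0.091, 1.231, -0, 1.82, -0.057], TCP at [0.265, -0.538, 0.239] pointing down, gripper open.
Joint ranges: [-2.87, 2.87], [-0.86, 2.18], [0.17, 2.46], [-1.51, 4.65], [0.06, 2.69], [-2.65, 2.65]. Speed limits (rad/s): [2.57, 2.57, 3.01, 3.14, 3.14, 3.14].

## Interface

Orientations are given as a unit quaternion [x, y, z, w].
In Python, from cell import manip gives the robot as it stands. The module is installed in compiled form; this text tells all that it offers.
- The arm moves only by the shell command python3 -m crank 'ROWS' [FORCE]. ROWS is a JSON object of lists of equal length, an entry for each row: "fingers": the opening, from 0 (shut) to 1 (fully open); "translation": the shift along the tool's x, y, z in cm, a list of three; "rotation": the turn, a rotation vector about the tool's x, y, z in rad, a list of three. In form: {"fingers": [fingers, ...], "translation": [[tx, ty, tz], ...], "rotation": [[wx, wy, wz], ...]}. A call has 1 to 12 rows; each row shifts and turns the commanded pose from where the row before left it, along the tool's axes as they then stand; what a row does not reach is not made up. A row lasts 1/8 s, in which the tool goes at most 62.5 mm and 10.7 degrees, less where a joint would pass 70% of its speed; a pose out of reach is approached as far as the arm can. A call is refused whole if a number of a shift passes 6.25 or a number of a turn 0.188, either way. A call with a gripper value outside its range is refused whole. The fingers move at their own pace and stop on an object; FORCE is the grip in N (left out, the last holds). Time passes only in rows, so rows that do not move let the fingers close. It gives the time, the measured TCP pose, the force, the opening and the grip force at its end, in the units of the state.
- manip.state(): the state, without advancing time (a new reading comes with each control period).
- manip.read_camera(name): name is "scene" or "top" or "wrist"; returns a dict with "frame" (384x512x3 uint8, red, green, blue), "depth" (384x512 float32, m along the optical axis (not along the pixel's ray), 0 where there is no reading), "fovy" (degrees; the focal length in pixels is half the picture's height over the tangent of half this angle, whatever the lens; pixels are square), "cx", "cy" (the principal point, pixels), "dist_coeffs" ([k1, k2, p1, p2, k3] as OpenCV has them; the pictures are not rectified), "R" (3x3) and "t" (3): a world point X has camera coordinates R X + t. Camera axes: x right, y down, z forward; pixel columns grow to the right and rows downward; lengths in m; the calibration is good to about 2 mm. A picture is of the moment at which its call begins.
- manip.close_job(): hands the job in; it is judged then, once.
The state is a dict: "clock": time; "joint_positions": joint angles; "joint_velocities": joint speeds; "tau": joint torques, N m; "tcp_pos": TCP position; "orientation": TCP orientation; "wrist_force": force on the tool from outside, world axes, zero at the start; "ft_torque": the same for the moment, N m; "opening": finger opening in m; "finger_force": force on a finger pad.
Only numpy, scipy, OpenCV 4.12 (cv2) and the standard library are available. Lean on these libraries where they do the work, as an engineer would, in place of code of your own. Each camera call takes 0.05 s, during which the arm holds its last target. There are 200 camera calls.

## Task

Take every crystal that stands in the foam rack by its upper end and lay it in the inclined V-block, one to a rail with its foot down against the stop, so that the whole batch lies there side by side and the short, broken one shows. Once all of them lie there released, grip them by their sides: lay each full-length crystal flat on the floor of the wooden case, lay the broken one flat on the floor of the black tray, then shut the case's lid. Leave the jar, the loupe and the tweezers alone.

Things in the scene. Friction and masses are not known exactly. Their poses are not given: they have to be found in the camera images.
- crystal_a: a sound full-length pale blue hexagonal crystal rod, 86 mm long, 15 mm across its flats, 17.3 mm across its corners, about 60 g, flat ends; origin half-way along its axis; z runs along the rod, the six flats face 0, 60, 120 ... degrees from x; stands upright in one of the rack's sockets at the start (z up). May be absent
- crystal_b: a sound full-length pale blue hexagonal crystal rod, 86 mm long, 15 mm across its flats, 17.3 mm across its corners, about 60 g, flat ends; origin half-way along its axis; z runs along the rod, the six flats face 0, 60, 120 ... degrees from x; stands upright in one of the rack's sockets at the start (z up). May be absent
- crystal_c: a sound full-length pale blue hexagonal crystal rod, 86 mm long, 15 mm across its flats, 17.3 mm across its corners, about 60 g, flat ends; origin half-way along its axis; z runs along the rod, the six flats face 0, 60, 120 ... degrees from x; stands upright in one of the rack's sockets at the start (z up). May be absent
- broken_1: a broken crystal rod of the same section (15 mm across flats, 17.3 mm across corners), only 70 mm long to the highest point of its slanting snapped end, which falls 9 mm to the other side, about 45 g; origin on the axis 35 mm from the flat foot; z along the rod towards the snapped end, flats face 0, 60, 120 ... degrees from x; stands upright in a socket of the rack at the start, snapped end up. May be absent
- broken_2: a broken crystal rod of the same section (15 mm across flats, 17.3 mm across corners), only 66 mm long to the highest point of its slanting snapped end, which falls 9 mm to the other side, about 45 g; origin on the axis 33 mm from the flat foot; z along the rod towards the snapped end, flats face 0, 60, 120 ... degrees from x; stands upright in a socket of the rack at the start, snapped end up. May be absent
- rack: dark foam block in a wooden frame, 71 x 285 x 38 mm, fixed to the desk; five square sockets 19 mm wide and 30 mm deep (floor 8 mm above the desk), in a row along its y at 52 mm pitch, the middle one at its origin; origin under its centre; so a full-length rod stands 56 mm out of the foam and the broken ones 40 or 36 mm, with their tops lower
- v_stand: base of the inclined V-block, aluminium, 122 (x) x 186 (y) x 8 mm, fixed to the desk; origin under its centre; it carries four parallel V-rails that rise at 45 degrees towards its +x, and a stop across their feet, 8 mm thick, 182 mm long, rising 8 mm above the V bottoms
- v_block: the rails' frame: origin at their foot, midway, on the V bottoms, 42 mm above the desk; x up along the rails, y across, z square out of them. Each V is 120 degrees (fits two flats of a rod), 76 mm long (only full-length rods overtop it), 13 mm wide on a 6 mm web, so fingers can straddle it: 28 mm free under the V; pitch 46 mm. Axis of a seated rod: 8.7 to 10 mm above the V bottom
- tray: low black leatherette tray, 219 (x) x 275 (y) x 22 mm, loose, 0.34 kg; origin under its centre; rim 10 mm wide and 22 mm high; flat floor 5 mm above its underside, from x = -99 to +66 mm and 127 mm to either side in y; two 16 mm high bars of the ring roll fill x = +66 to +99 mm
- case: wooden stone case with a glazed lid, 137 (x) x 190 (y) x 46 mm shut, fixed to the desk; origin under its centre; inner floor 16 mm above the desk, 115 mm long in x (-57 to +58) and 176 mm in y (-88 to +88), side walls 7 mm thick and 34 mm high; lid underside 35 mm (frame) to 40 mm (glass) above the desk, so rods must lie on the floor. The few small stones in its lining do not count
- case_lid (a joint): lid angle in rad: 0 shut, 1.83 leaning back fully open. The hinge line runs along the case's y at x = +67 mm, z = 36 mm in the case's frame; the lid is 132 mm from hinge to front edge and 11 mm thick. Open it leans back against its limit; stiff enough in its hinge to stay where it is left, so push it all the way down; no spring, well under 2 N at the front edge
- jar: bystander: glass jar with black cap, 39 mm wide, 43 mm high, loose; origin under its centre
- loupe: bystander: folding loupe, 27 x 44 x 14 mm, loose; origin under its centre
- tweezers: bystander: steel tweezers, 13 x 162 x 10 mm, along their y, loose; origin under their centre
- rail_0 (a point): foot of rail 0: on the line of its V bottom, at the face of the stop; same axes as the V-block (x up along the rail, z square out of it), at y = -69 mm of the V-block
- rail_1 (a point): foot of rail 1: on the line of its V bottom, at the face of the stop; same axes as the V-block (x up along the rail, z square out of it), at y = -23 mm of the V-block
- rail_2 (a point): foot of rail 2: on the line of its V bottom, at the face of the stop; same axes as the V-block (x up along the rail, z square out of it), at y = 23 mm of the V-block
- rail_3 (a point): foot of rail 3: on the line of its V bottom, at the face of the stop; same axes as the V-block (x up along the rail, z square out of it), at y = 69 mm of the V-block

How it is judged:
By the outcome, as a careful person would: the job done as asked, in the order asked, and still so for the second after the job is handed in, with the robot touching nothing.
Of crystal_a, crystal_b, crystal_c only 2 to 3 are there at a start; the rules pass over those that are not, and their reading is None.
Of broken_1, broken_2 only 1 to 1 are there at a start; the rules pass over those that are not, and their reading is None.
At some moment in a run one of tray may be knocked a few centimetres aside while the robot is not near it.
Once in a run the grip may slacken for a moment while it holds something.
It also fails if it takes over 210 s, if anything falls off the work surface, if the arm or the gripper's body presses on something with over 40 N, if the wrist force passes 120 N, or if a joint passes its speed limit or range.

## Working session

There is one attempt and no reset: what is moved stays moved. The work goes in short steps, Python scripts to look and compute and a shell command to move; the robot and the scene stay as the last step left them, time stands still between calls to the robot, and variables do not carry over. Pictures are saved under pics/ and viewed, at most 14 in all, crops included, and the job is handed in when it is done.

```bash
mkdir -p pics; cat > h.py <<'E'
import numpy as np, cv2, pickle, sys
from cell import manip
from scipy.spatial.transform import Rotation as Ro
def cap(n):
    d=manip.read_camera(n); pickle.dump(d,open(f'/tmp/{n}.pkl','wb')); return d
def load(n): return pickle.load(open(f'/tmp/{n}.pkl','rb'))
def K(d):
    h=d['frame'].shape[0]; f=h/2/np.tan(np.radians(d['fovy'])/2)
    return np.array([[f,0,d['cx']],[0,f,d['cy']],[0,0,1.]])
def cloud(d):
    h,w=d['depth'].shape; u,v=np.meshgrid(np.arange(w),np.arange(h))
    p=cv2.undistortPoints(np.stack([u,v],-1).reshape(-1,1,2).astype(float),K(d),np.array(d['dist_coeffs'])).reshape(h,w,2)
    c=np.dstack([p,np.ones((h,w))])*d['depth'][...,None]
    return (c-d['t'])@np.array(d['R'])   # R^T(c-t)
def ray(d,px,z):
    p=cv2.undistortPoints(np.array(px,float).reshape(-1,1,2),K(d),np.array(d['dist_coeffs'])).reshape(-1,2)
    R=np.array(d['R']); o=-R.T@d['t']; r=np.c_[p,np.ones(len(p))]@R
    return o+r*((z-o[2])/r[:,2])[:,None]
def save(d,n,crop=None,s=1):
    f=d['frame'][...,::-1]
    if crop: f=f[crop[1]:crop[3],crop[0]:crop[2]]
    cv2.imwrite(f'pics/{n}.png',cv2.resize(f,None,fx=s,fy=s,interpolation=cv2.INTER_CUBIC))
def st():
    s=manip.state(); R=Ro.from_quat(s['orientation']).as_matrix()
    print('t',round(s['clock'],2),'p',np.round(np.array(s['tcp_pos'])*1000,1),'x',R[:,0].round(3),'y',R[:,1].round(3),'z',R[:,2].round(3),'F',np.round(s['wrist_force'],1),'op',np.round(s['opening'],4),'ff',np.round(s['finger_force'],1),'q',np.round(s['joint_positions'],2)); return s
E
python3 - <<'E'
from h import *
for n in ('scene','top'):
    d=cap(n); save(d,n+'0',s=1.5); print(n,d['fovy'],-np.array(d['R']).T@d['t'])
st()
E
```

```text
scene 44.91368163497634 [-0.12931006  0.6388812   0.92404941]
top 50.47868389885144 [ 0.42286338 -0.01375625  1.21365024]
t 0.1 p [ 265.1 -538.   238.2] x [0.897 0.442 0.   ] y [ 0.442 -0.897 -0.002] z [-0.001  0.002 -1.   ] F [ 0.1 -0.2 -0.4] op 0.0852 ff 0.0 q [-1.17  0.09  1.23 -0.    1.82 -0.06]
```

```bash
python3 -m crank --help 2>&1 | head -5; ls
```

```text
invalid input: not JSON, or not a number
h.py
pics
```

View pics/top0.png

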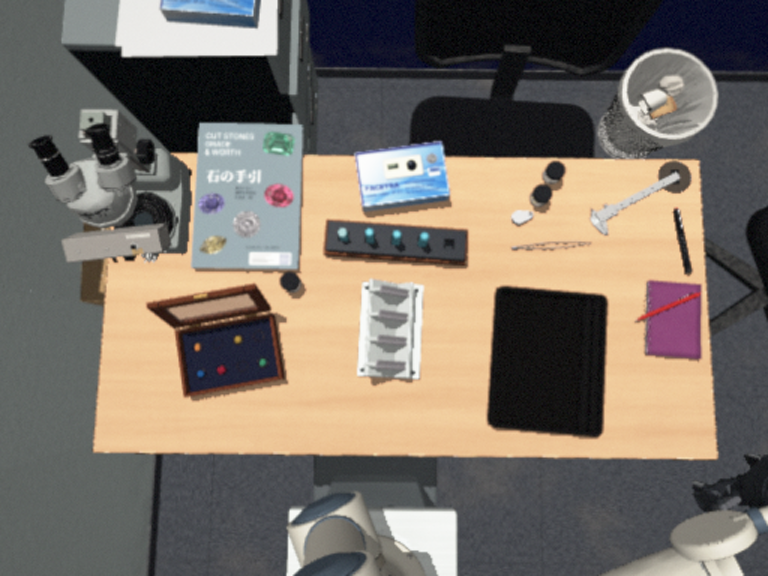

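View pics/scene0.png

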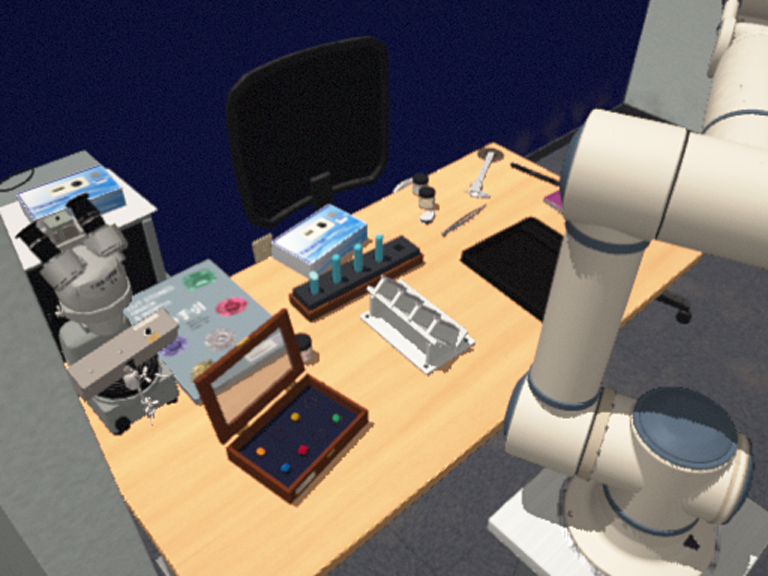

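Top view: four crystals at (345,233), (370,236), (397,238) and (424,239), with the (449,241) socket empty. V-stand is at (390,330) with its long side up the picture, the case at (230,350) with its hinge on the far side, and the tray at (548,360).

```bash
python3 - <<'E'
from h import *
d=load('top'); P=cloud(d)
def reg(x0,y0,x1,y1): # in 1.5 px
    return P[int(y0/1.5):int(y1/1.5),int(x0/1.5):int(x1/1.5)].reshape(-1,3)
for n,(u,v) in dict(c0=(345,233),c1=(370,236),c2=(397,238),c3=(424,239)).items():
    q=reg(u-12,v-14,u+12,v+14); h=q[q[:,2]>0.06]; print(n,len(h),h.mean(0).round(4),h[:,2].max().round(4),np.percentile(h[:,2],[50,90]).round(4))
q=reg(320,215,475,270)
m=(q[:,2]>0.03)&(q[:,2]<0.045)
print('rack',cv2.minAreaRect((q[m][:,:2]*1000).astype(np.float32)))
q=reg(345,270,435,390); m=(q[:,2]>0.004)&(q[:,2]<0.013)
print('base',cv2.minAreaRect((q[m][:,:2]*1000).astype(np.float32)),q[:,2].max())
# heights over stand
for yy in np.arange(.08,-.06,-.01):
    print(yy.round(2),[ (lambda s: round(1000*s[:,2].max()) if len(s) else -1)(q[(abs(q[:,1]-yy)<.005)&(abs(q[:,0]-xx)<.005)]) for xx in np.arange(.32,.56,.01)])
q=reg(480,280,615,445); m=(q[:,2]>0.003)&(q[:,2]<0.04)
print('tray',cv2.minAreaRect((q[m][:,:2]*1000).astype(np.float32)))
q=reg(170,300,295,400); m=(q[:,2]>0.026)&(q[:,2]<0.045)
print('case',cv2.minAreaRect((q[m][:,:2]*1000).astype(np.float32)))
q=reg(140,275,275,330); m=q[:,2]>0.06;print('lid',q[m].min(0),q[m].max(0))
print(ray(d,np.array([(180,336),(275,315),(285,380),(187,394)])/1.5,.034).round(3))
print(ray(d,np.array([(497,287),(607,292),(603,437),(488,430)])/1.5,.022).round(3))
print(ray(d,np.array([(365,280),(424,284),(418,380),(357,376)])/1.5,.008).round(3))
print(ray(d,np.array([(327,222),(468,229),(467,266),(324,256)])/1.5,.038).round(3))
save(d,'stand0',(225,140,325,265),6*.8)
E
```

```text
c0 30 [0.6663 0.0629 0.1105] 1.2137 [0.0729 0.0769]
c1 37 [0.6702 0.013  0.0878] 0.0982 [0.0907 0.0962]
c2 39 [ 0.6545 -0.0367  0.1451] 1.2137 [0.0909 0.0963]
c3 38 [ 0.6636 -0.0897  0.086 ] 0.0973 [0.0914 0.0946]
rack ((668.9237060546875, -38.7232666015625), (272.3667297363281, 59.576507568359375), 86.51824188232422)
base ((496.0068359375, -31.207313537597656), (233.8052978515625, 170.09735107421875), 0.09234687685966492) 1.2136502400370015
0.08 [-1, -1, -1, -1, -1, -1, -1, -1, -1, -1, -1, -1, -1, -1, -1, -1, -1, -1, -1, -1, -1, -1, -1, -1, -1]
0.07 [-1, -1, -1, -1, -1, -1, -1, -1, -1, -1, -1, -1, -1, -1, -1, -1, -1, -1, -1, -1, -1, -1, -1, -1, -1]
0.06 [-1, -1, -1, -1, -1, -1, 4, 3, 1, 0, -1, -2, 0, -1, 1, 3, 0, 2, 2, 3, 3, 2, 2, 3, 2]
0.05 [-1, -1, -1, -1, -1, -1, 2, 3, 4, 4, 2, 0, 2, 2, 5, 4, 2, 4, 4, 3, 1, 3, 4, 1, 4]
0.04 [-1, -1, -1, -1, -1, -1, 2, 4, 2, 1, 2, 2, 5, 4, 2, 3, 3, 3, 2, 5, 2, 1, 3, 4, 2]
0.03 [-1, -1, -1, -1, -1, -1, 0, 2, 2, 11, 10, 14, 16, 10, 10, 11, 10, 10, 12, 9, 10, 9, 11, 8, 10]
0.02 [-1, -1, -1, -1, -1, -1, 2, 1, 7, 70, 70, 69, 68, 71, 69, 72, 71, 70, 70,
[... 825 characters left out ...]
 51, 48, 51, 52, 49, 43, 46, 49]
tray ((439.3045654296875, -340.24932861328125), (265.5943298339844, 321.31744384765625), 89.19020080566406)
case ((444.7137451171875, 281.2877197265625), (136.24456787109375, 191.84906005859375), 11.81794261932373)
lid [ 0.42286338 -0.01375625  0.06010393] [0.56278497 0.39181738 1.21365024]
[[0.475 0.373 0.034]
 [0.517 0.192 0.034]
 [0.394 0.169 0.034]
 [0.366 0.353 0.034]]
[[ 0.578 -0.24   0.022]
 [ 0.571 -0.455  0.022]
 [ 0.294 -0.437  0.022]
 [ 0.304 -0.218  0.022]]
[[ 0.591  0.02   0.008]
 [ 0.585 -0.097  0.008]
 [ 0.396 -0.086  0.008]
 [ 0.402  0.033  0.008]]
[[ 0.701  0.096  0.038]
 [ 0.691 -0.181  0.038]
 [ 0.617 -0.179  0.038]
 [ 0.633  0.1    0.038]]
```

View pics/stand0.png

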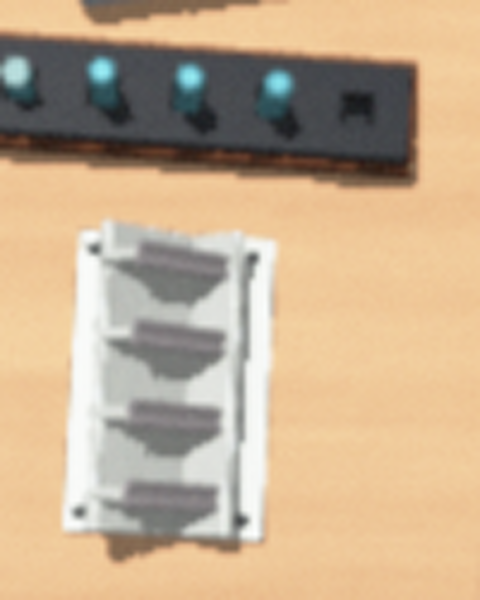

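Four rods are present: the broken one in the end socket (y≈+63 mm, top ≈ 74 mm) and three full ones. The rails rise towards world +y, with the stop at y≈-0.06. Moving to a viewpoint above the stand and rack.

```bash
R="-m crank"; python3 -m crank '{"fingers":[0.5,0.5,0.5,0.5,0.5,0.5],"translation":[[0,0,0],[0,0,0],[0,0,0],[0,0,0],[0,0,0],[0,0,0]],"rotation":[[0,0,-0.175],[0,0,-0.175],[0,0,-0.175],[0,0,-0.175],[0,0,-0.175],[0,0,-0.177]]}' 30
python3 -m crank '{"fingers":[0.5,0.5,0.5,0.5,0.5,0.5,0.5,0.5,0.5,0.5,0.5,0.5],"translation":[[4.4,2.5,0],[4.4,2.5,0],[4.4,2.5,0],[4.4,2.5,0],[4.4,2.5,0],[4.4,2.5,0],[4.4,2.5,0],[4.4,2.5,0],[4.4,2.5,0],[4.4,2.5,0],[4.4,2.5,0],[4.4,2.5,0]],"rotation":[[0,0,0],[0,0,0],[0,0,0],[0,0,0],[0,0,0],[0,0,0],[0,0,0],[0,0,0],[0,0,0],[0,0,0],[0,0,0],[0,0,0]]}'
python3 - <<'E'
from h import *
st(); d=cap('wrist'); save(d,'w0',s=1.5); print(-np.array(d['R']).T@d['t'],np.array(d['R']).round(2))
E
```

```text
clock: 0.85
tcp_pos: [0.2651, -0.5381, 0.2386]
orientation: [0.726, 0.687, 0.0, -0.001]
wrist_force: [0.3, -0.3, -0.1]
opening: 0.0427
finger_force: 0.0
clock: 2.35
tcp_pos: [0.5974, -0.028, 0.2387]
orientation: [0.728, 0.685, -0.0, -0.0]
wrist_force: [-0.8, -0.7, -0.6]
opening: 0.0427
finger_force: 0.0
t 2.35 p [597.4 -28.  238.7] x [ 0.061  0.998 -0.   ] y [ 0.998 -0.061 -0.001] z [-0.001 -0.    -1.   ] F [-0.8 -0.7 -0.6] op 0.0427 ff 0.0 q [-0.1   0.09  1.24 -0.    1.82 -0.04]
[0.60236195 0.04268891 0.37343713] [[ 1.   -0.06 -0.  ]
 [-0.06 -0.96  0.28]
 [-0.02 -0.28 -0.96]]
```

View pics/w0.png

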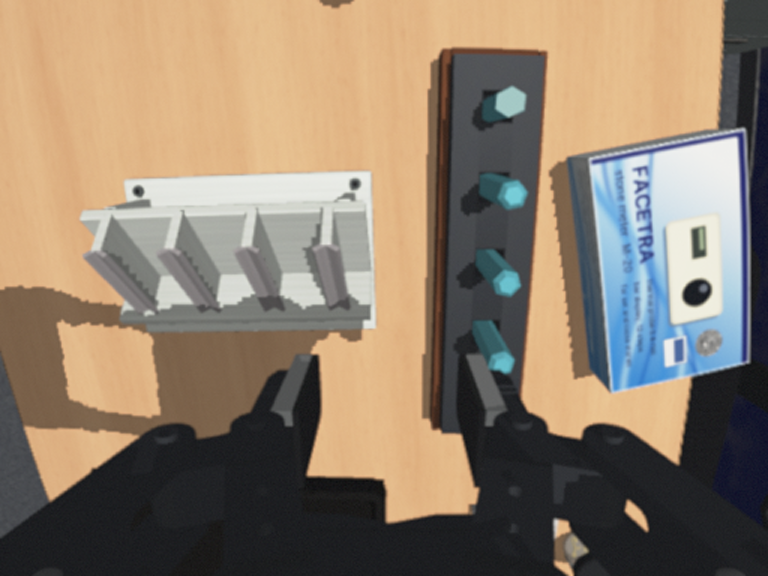

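Wrist view (right = +x, up = +y): rod tops at (510,102) broken, (512,194), (507,283), (498,360). The rails run from their upper ends near (95..325,255) to feet at (150..335,305).

```bash
python3 - <<'E'
from h import *
d=load('wrist'); P=cloud(d); z=P[...,2]
tops=[((510,102),.074),((512,194),.094),((507,283),.094),((498,360),.094)]
for (u,v),h in tops:
    q=P[int(v/1.5)-9:int(v/1.5)+9,int(u/1.5)-11:int(u/1.5)+11].reshape(-1,3); m=(q[:,2]>h-.008)&(q[:,2]<h+.012)
    print(q[m].mean(0).round(4),m.sum(),np.percentile(q[m][:,2],[5,50,95]).round(4), ray(d,[(u/1.5,v/1.5)],h)[0].round(4))
vx=np.array([.061,.998]);vy=np.array([-.998,.061]);o=np.array([.4935,-.0325])
q=P.reshape(-1,3); a=(q[:,:2]-o)@vx; w=(q[:,:2]-o)@vy
near=(abs(a)<.07)&(abs(w)<.1)&(q[:,2]>.03)&(q[:,2]<.13)
q,a,w=q[near],a[near],w[near]; s=(a+q[:,2])/2**.5; n=(q[:,2]-a)/2**.5
# rails plane: histogram n
hh,e=np.histogram(n,bins=np.arange(0,.12,.002)); print([(round(x*1000),c) for x,c in zip(e,hh) if c>15])
for k,w0 in enumerate((-.069,-.023,.023,.069)):
    m=(abs(w-w0)<.018)&(s>.035)&(n>.045)
    r=np.percentile(w[m],[3,50,97])*1000; print(k,m.sum(),r.round(1),np.percentile(n[m]*1000,[5,50,95]).round(1),np.percentile(s[m]*1000,[1,99]).round(1), 'slope',np.polyfit(s[m],w[m],1).round(3))
im=d['frame'][...,::-1]; cr=[im[int(v/1.5)-16:int(v/1.5)+16,int(u/1.5)-20:int(u/1.5)+20] for (u,v),_ in tops]
cv2.imwrite('pics/hex.png',cv2.resize(np.vstack([np.hstack(cr[:2]),np.hstack(cr[2:])]),None,fx=9,fy=9,interpolation=cv2.INTER_CUBIC))
E
```

```text
[0.6733 0.0642 0.0736] 300 [0.0694 0.0739 0.0774] [0.6738 0.0638 0.074 ]
[0.6697 0.013  0.0928] 268 [0.089  0.0931 0.095 ] [0.6698 0.0129 0.094 ]
[ 0.6666 -0.0383  0.0925] 265 [0.0884 0.093  0.0948] [ 0.6671 -0.0387  0.094 ]
[ 0.6637 -0.0891  0.0923] 223 [0.0874 0.0929 0.0948] [ 0.662  -0.0877  0.094 ]
[(12, np.int64(44)), (14, np.int64(223)), (16, np.int64(331)), (18, np.int64(484)), (20, np.int64(2691)), (22, np.int64(1150)), (24, np.int64(209)), (26, np.int64(211)), (28, np.int64(238)), (30, np.int64(227)), (32, np.int64(320)), (34, np.int64(368)), (36, np.int64(365)), (38, np.int64(378)), (40, np.int64(340)), (42, np.int64(369)), (44, np.int64(317)), (46, np.int64(269)), (48, np.int64(624)), (50, np.int64(1503)), (52, np.int64(1244)), (54, np.int64(415)), (56, np.int64(487)), (58, np.int64(195))]
0 562 [-75.6 -67.8 -61.3] [48.2 50.4 52.2] [35.9 87.8] slope [ 0.007 -0.069]
1 574 [-30.3 -21.8 -15.9] [48.4 51.1 52.8] [35.5 87.2] slope [ 0.029 -0.025]
2 547 [15.7 24.3 29.9] [48.7 51.7 53.6] [35.4 86.1] slope [0.011 0.022]
3 599 [61.7 70.1 75.8] [45.9 52.4 54.4] [35.6 85.4] slope [0.019 0.068]
```

View pics/hex.png

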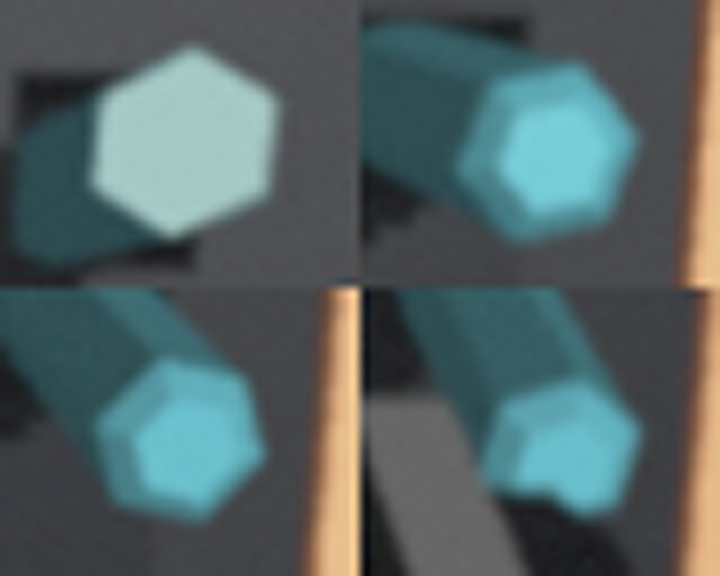

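```bash
cat >> h.py <<'E'
VX=np.array([.061,.998,0]);VY=np.array([-.998,.061,0]);FOOT=np.array([.4919,-.0595,.042])
def vpos(p):
    r=np.asarray(p)-FOOT; a=r@VX; return np.round(1000*np.array([(a+r[2])/2**.5,r@VY,(r[2]-a)/2**.5]),1) # s,w,n
def hexphase(d,px,z,hue=None):
    """angle (deg, world, mod 60) of a flat normal, and centre, of the hexagonal top face near px"""
    im=cv2.resize(d['frame'],None,fx=4,fy=4,interpolation=cv2.INTER_CUBIC); u,v=px
    g=cv2.GaussianBlur(im,(0,0),2).astype(int); c=g[int(4*v),int(4*u)]
    m=(np.abs(g-c).max(2)<hue if hue else np.abs(g-c).max(2)<30).astype(np.uint8)
    n,l,s,_=cv2.connectedComponentsWithStats(m); k=l[int(4*v),int(4*u)]
    ct=max(cv2.findContours((l==k).astype(np.uint8),cv2.RETR_EXTERNAL,cv2.CHAIN_APPROX_NONE)[0],key=len)
    w=ray(d,(ct.reshape(-1,2)+.5)/4-.5,z)[:,:2]; mm=cv2.moments((w*1e5).astype(np.float32).reshape(-1,1,2)); c0=np.array([mm['m10'],mm['m01']])/mm['m00']/1e5
    r=w-c0; th=np.arctan2(r[:,1],r[:,0]); R=np.hypot(*r.T); tt=np.radians(np.arange(0,360,2)); 
    o=np.argsort(th); Rr=np.interp(tt,th[o],R[o],period=2*np.pi); f=(Rr*np.exp(6j*tt)).mean(); corner=np.degrees(np.angle(f))/6
    return ((corner+30+30)%60-30).round(1),c0.round(4),R.min().round(4),R.max().round(4),abs(f).round(5)
E
python3 - <<'E'
from h import *
d=load('wrist')
for (u,v),h in [((510,102),.074),((514,190),.094),((505,286),.094),((500,364),.094)]:
  for t in (20,30,40): print(t,hexphase(d,(u/1.5,v/1.5),h,t))
c=ray(d,np.array([(125,180),(371,172),(375,327)])/1.5,.008); print(c.round(4),(c[1]-c[0])/np.linalg.norm(c[1]-c[0]))
c=ray(d,np.array([(452,53),(546,52),(522,380),(432,430)])/1.5,.038); print(c.round(4))
E
```

```text
20 (np.float64(-5.6), array([0.6738, 0.0643]), np.float64(0.0067), np.float64(0.0086), np.float64(0.00019))
30 (np.float64(-5.6), array([0.6738, 0.0643]), np.float64(0.0069), np.float64(0.0088), np.float64(0.00018))
40 (np.float64(-5.6), array([0.6738, 0.0643]), np.float64(0.0071), np.float64(0.009), np.float64(0.00019))
20 (np.float64(-22.2), array([0.6708, 0.0127]), np.float64(0.0043), np.float64(0.005), np.float64(0.0001))
30 (np.float64(-21.7), array([0.671 , 0.0128]), np.float64(0.0046), np.float64(0.0055), np.float64(0.00012))
40 (np.float64(-21.3), array([0.671 , 0.0132]), np.float64(0.005), np.float64(0.0064), np.float64(0.00013))
20 (np.float64(12.5), array([ 0.668 , -0.0387]), np.float64(0.0043), np.float64(0.0063), np.float64(0.00013))
30 (np.float64(13.7), array([ 0.668 , -0.0384]), np.float64(0.0046), np.float64(0.007), np.float64(0.00016))
40 (np.float64(15.4), array([ 0.6679, -0.0383]), np.float64(0.0051), np.float64(0.0074), np.float64(0.00018))
20 (np.float64(-11.0), array([ 0.6652, -0.0899]), np.float64(0.0037), np.float64(0.0059), np.float64(0.0001))
30 (np.float64(-9.1), array([ 0.665 , -0.0893]), np.float64(0.0044), np.float64(0.0065), np.float64(0.0001))
40 (np.float64(-8.1), array([ 0.6648, -0.089 ]), np.float64(0.0048), np.float64(0.0074), np.float64(0.0001))
[[ 0.4052  0.033   0.008 ]
 [ 0.5886  0.0253  0.008 ]
 [ 0.5835 -0.0935  0.008 ]] [ 0.99913078 -0.04168549  0.        ]
[[ 0.6458  0.0981  0.038 ]
 [ 0.706   0.0964  0.038 ]
 [ 0.6922 -0.1315  0.038 ]
 [ 0.6232 -0.1699  0.038 ]]
```

```bash
sed -i 's/^VX=.*/VX=np.array([.045,.999,0]);VY=np.array([-.999,.045,0]);FOOT=np.array([.4924,-.0595,.042])/' h.py
python3 -m crank '{"fingers":[0.5,0.5,0.5,0.5,0.5,0.5,0.5,0.5,0.5],"translation":[[1.95,3.4,2],[1.95,3.4,2],[0,0,3],[0,0,3],[0,0,3],[0,0,2],[0,0,2],[0,0,0],[0,0,0]],"rotation":[[0,0,0.16],[0,0,0.16],[0,0,0],[0,0,0],[0,0,0],[0,0,0],[0,0,0],[0,0,0],[0,0,0]]}'
python3 - <<'E'
from h import *
st()
E
```

```text
clock: 3.52
tcp_pos: [0.6699, -0.0006, 0.0705]
orientation: [0.828, 0.56, 0.001, 0.001]
wrist_force: [-0.5, 0.8, 0.7]
opening: 0.0427
finger_force: 0.0
t 3.52 p [ 6.699e+02 -6.000e-01  7.050e+01] x [0.372 0.928 0.001] y [ 0.928 -0.372  0.002] z [ 0.002 -0.    -1.   ] F [-0.5  0.8  0.7] op 0.0427 ff 0.0 q [-0.05  0.31  1.29  0.    1.55  0.33]
```

```bash

python3 -m crank '{"fingers":[0.5,0.5,0,0,0,0,0],"translation":[[0.6,-0.4,0],[0,0,0],[0,0,0],[0,0,0],[0,0,0],[0,0,0],[0,0,0]],"rotation":[[0,0,0],[0,0,0],[0,0,0],[0,0,0],[0,0,0],[0,0,0],[0,0,0]]}' 50
python3 -m crank '{"fingers":[0,0,0,0,0],"translation":[[0,0,-2],[0,0,-3],[0,0,-3],[0,0,-3],[0,0,0]],"rotation":[[0,0,0],[0,0,0],[0,0,0],[0,0,0],[0,0,0]]}'
python3 - <<'E'
from h import *
st(); d=cap('wrist'); save(d,'w1',s=1.2)
E
```

```text
clock: 4.4
tcp_pos: [0.6681, 0.0065, 0.0696]
orientation: [0.828, 0.56, 0.0, 0.0]
wrist_force: [0.3, 0.3, 2.8]
opening: 0.0143
finger_force: 49.0
clock: 5.03
tcp_pos: [0.6692, 0.0064, 0.1839]
orientation: [0.828, 0.56, 0.003, 0.002]
wrist_force: [-0.4, -1.2, -0.3]
opening: 0.0141
finger_force: 49.1
t 5.03 p [669.2   6.4 183.9] x [0.372 0.928 0.002] y [ 0.928 -0.372  0.006] z [ 0.007 -0.    -1.   ] F [-0.4 -1.2 -0.3] op 0.0141 ff 49.1 q [-0.04  0.27  1.13 -0.    1.74  0.34]
```

View pics/w1.png

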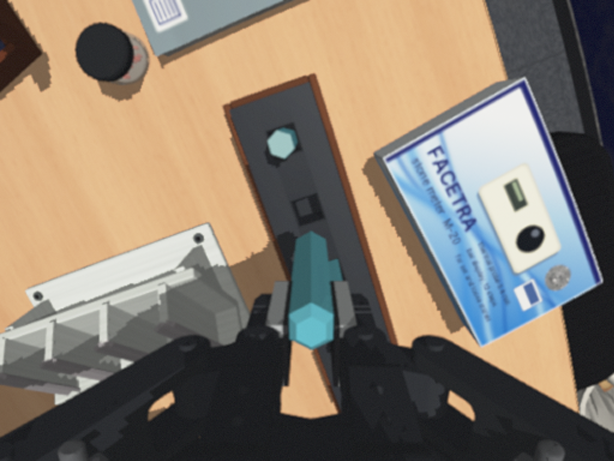

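```bash
cat >> h.py <<'E'
def vw(s,w,n):
    a=(s-n)/2**.5; return FOOT+(a*VX+w*VY+(s+n)/2**.5*np.array([0,0,1000.])/1000)/1000
Z=np.array([0,0,1.])
def frame(x,z): x=np.array(x,float)/np.linalg.norm(x); z=np.array(z,float)/np.linalg.norm(z); return np.c_[x,np.cross(z,x),z]
DOWN=frame(VX,-Z); LAY=frame(VX-Z,-VX-Z); SIDE=frame(VX+Z,VX-Z)
def plan(p,R=None,n=None):
    s=manip.state(); R0=Ro.from_quat(s['orientation']); Rt=R0 if R is None else Ro.from_matrix(R)
    rv=(R0.inv()*Rt).as_rotvec(); dp=np.asarray(p)-s['tcp_pos']; n=n or int(max(np.ceil(np.linalg.norm(dp)/.045),np.ceil(np.linalg.norm(rv)/.17)))
    T=[];Q=R0
    for i in range(n): T.append((Q.inv().apply(dp/n)*100).round(2).tolist()); Q=Q*Ro.from_rotvec(rv/n)
    print(n,'T',str(T).replace(' ',''),'R each',(rv/n).round(3).tolist())
E
python3 - <<'E'
from h import *
plan(vw(72,-69,55),LAY)
E
```

```text
6 T [[-1.54,-1.3,0.82],[-1.36,-1.39,0.98],[-1.14,-1.48,1.11],[-0.91,-1.56,1.21],[-0.67,-1.63,1.28],[-0.41,-1.69,1.31]] R each [-0.021, -0.13, -0.053]
```

```bash

python3 -m crank '{"fingers":[0,0,0,0,0,0,0,0],"translation":[[-1.5,-1.3,0.8],[-1.4,-1.4,1],[-1.1,-1.5,1.1],[-0.9,-1.6,1.2],[-0.7,-1.6,1.3],[-0.4,-1.7,1.3],[0,0,0],[0,0,0]],"rotation":[[-0.021,-0.13,-0.053],[-0.021,-0.13,-0.053],[-0.021,-0.13,-0.053],[-0.021,-0.13,-0.053],[-0.021,-0.13,-0.053],[-0.021,-0.13,-0.053],[0,0,0],[0,0,0]]}'
python3 - <<'E'
from h import *
s=st(); print(vpos(s['tcp_pos'])); plan(vw(72,-69,30),LAY,2); plan(vw(66,-69,15.7),LAY,2); d=cap('wrist'); save(d,'w2',s=1.2)
E
```

```text
clock: 6.08
tcp_pos: [0.5612, -0.05, 0.1303]
orientation: [0.668, 0.638, -0.278, 0.262]
wrist_force: [0.7, 1.1, -0.3]
opening: 0.0139
finger_force: 49.1
t 6.08 p [561.2 -50.  130.3] x [ 0.031  0.707 -0.707] y [ 0.999 -0.048 -0.005] z [-0.038 -0.706 -0.708] F [ 0.7  1.1 -0.3] op 0.0139 ff 49.1 q [ 0.26  0.16  1.53 -0.75  1.7   0.29]
[ 71.3 -68.3  53.5]
2 T [[1.18,0.04,-0.03],[1.18,0.04,-0.03]] R each [-0.003, -0.0, 0.001]
2 T [[1.89,0.04,0.27],[1.89,0.04,0.27]] R each [-0.003, -0.0, 0.001]
```

View pics/w2.png

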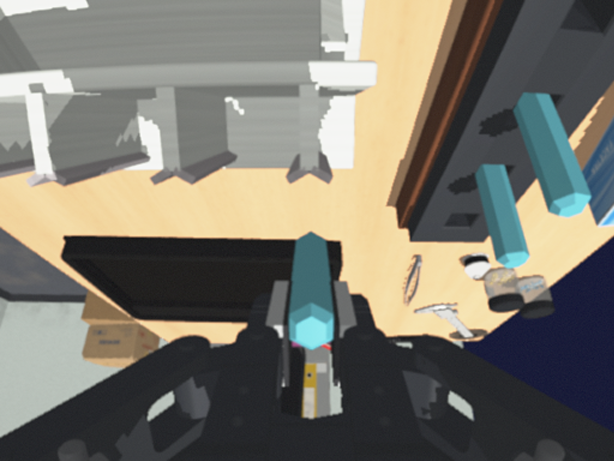

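```bash
python3 - <<'E'
from h import *
d=load('wrist'); P=cloud(d)
q=P[int(140/1.2):int(185/1.2),int(280/1.2):int(340/1.2)].reshape(-1,3)
v=np.array([vpos(p) for p in q]); m=(v[:,0]>20)&(v[:,0]<90)&(v[:,2]>-12)&(v[:,2]<10)
v=v[m]; print(len(v),np.percentile(v,[2,50,98],axis=0))
for a,b in((-3,1),(1,3),(3,6)):
    k=(v[:,2]>a)&(v[:,2]<b)&(v[:,0]>60); print(a,b,k.sum(),np.percentile(v[k][:,1],[3,50,97]) if k.sum() else '')
# top of rod
q=P[int(300/1.2):int(350/1.2),int(290/1.2):int(335/1.2)].reshape(-1,3); v=np.array([vpos(p) for p in q]); m=abs(v[:,0]-96)<15; print('rodtop',v[m].mean(0),np.percentile(v[m],[3,97],axis=0))
s=32
save(d,'w2c',(220,110,300,300),3)
E
```

```text
863 [[ 29.072 -75.6    -9.8  ]
 [ 75.    -68.5    -0.4  ]
 [ 76.5   -60.9     3.4  ]]
-3 1 258 [-74.029 -68.1   -62.342]
1 3 148 [-75.7   -68.3   -60.641]
3 6 33 [-74.9   -72.5   -61.384]
rodtop [ 93.5756047  -69.28832066  45.56205943] [[ 85.6 -76.   39.9]
 [ 96.7 -62.2  54. ]]
```

View pics/w2c.png

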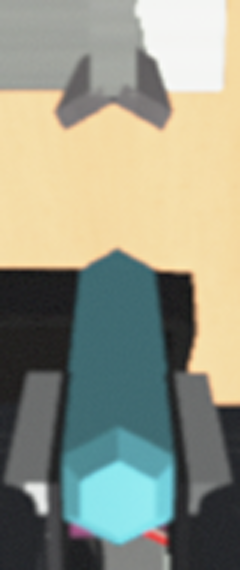

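The V end sits at (112,105) in the crop and the rod corner at (117,250) is lined up with it: rod w ≈ -69 against V w ≈ -68.2. Lowering.

```bash

python3 -m crank '{"fingers":[0,0,0,0,0],"translation":[[1.2,0,0],[1.2,0,0],[0.9,0,0],[0.4,0,0],[0,0,0]],"rotation":[[0,0,0],[0,0,0],[0,0,0],[0,0,0],[0,0,0]]}'
python3 -m crank '{"fingers":[0,0,0,0],"translation":[[0,0,0.4],[0,0,0.4],[0,0,0.1],[0,0,0]],"rotation":[[0,0,0],[0,0,0],[0,0,0],[0,0,0]]}'
python3 - <<'E'
from h import *
s=st(); print(vpos(s['tcp_pos']))
E
```

```text
clock: 6.75
tcp_pos: [0.5619, -0.0238, 0.1039]
orientation: [0.668, 0.638, -0.279, 0.263]
wrist_force: [0.3, 0.7, -0.3]
opening: 0.014
finger_force: 49.2
clock: 7.25
tcp_pos: [0.5615, -0.0306, 0.0978]
orientation: [0.668, 0.638, -0.279, 0.263]
wrist_force: [-0.4, -0.1, -0.2]
opening: 0.0139
finger_force: 49.2
t 7.25 p [561.5 -30.6  97.8] x [ 0.03   0.706 -0.708] y [ 0.999 -0.048 -0.005] z [-0.038 -0.707 -0.706] F [-0.4 -0.1 -0.2] op 0.0139 ff 49.2 q [ 0.29  0.2   1.54 -0.74  1.68  0.35]
[ 62.1 -67.7  16.8]
```

```bash

python3 -m crank '{"fingers":[0,0,0.2,0.33,0.33,0.33,0.33,0.33,0.33],"translation":[[0.12,0.05,0.1],[0,0,0],[0,0,0],[0,0,0],[0,0,0],[-1,0,0],[-2.5,0,0],[-3,0,0],[0,0,0]],"rotation":[[0,0,0],[0,0,0],[0,0,0],[0,0,0],[0,0,0],[0,0,0],[0,0,0],[0,0,0],[0,0,0]]}'
python3 - <<'E'
from h import *
s=st(); print(vpos(s['tcp_pos'])); d=cap('wrist'); P=cloud(d); v=np.array([vpos(p) for p in P.reshape(-1,3)])
m=(abs(v[:,1]+69)<14)&(v[:,2]>9)&(v[:,2]<25)&(v[:,0]>0)&(v[:,0]<100); print(m.sum(),np.percentile(v[m],[1,50,99],axis=0)); save(d,'w3',s=1.2)
for b in range(0,90,15):
    k=m&(abs(v[:,0]-b-7)<7)&(v[:,2]>11); print(b,k.sum(),np.median(v[k],axis=0) if k.sum() else '',np.percentile(v[k][:,2],98) if k.sum() else '')
# standing rods
d=cap('top')
E
```

```text
clock: 8.38
tcp_pos: [0.5607, -0.0774, 0.145]
orientation: [0.669, 0.637, -0.278, 0.264]
wrist_force: [0.7, 0.1, -0.1]
opening: 0.0282
finger_force: 0.0
t 8.38 p [560.7 -77.4 145. ] x [ 0.035  0.706 -0.708] y [ 0.999 -0.05  -0.001] z [-0.036 -0.707 -0.707] F [ 0.7  0.1 -0.1] op 0.0282 ff 0.0 q [ 0.21  0.12  1.54 -0.76  1.69  0.25]
[ 62.4 -69.1  83.3]
927 [[ 81.6 -75.4   9.2]
 [ 84.6 -68.3  12.4]
 [ 86.8 -61.   17. ]]
0 0  
15 0  
30 0  
45 0  
60 0  
75 659 [ 84.3 -68.3  13.4] 17.0
```

View pics/w3.png

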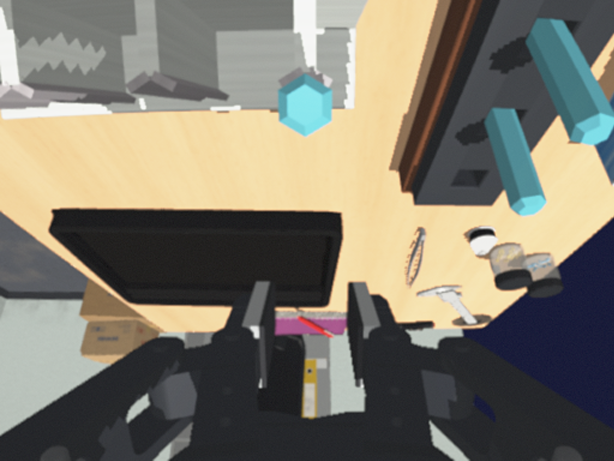

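Rod 1 lies in rail 0 against the stop, with its end at (305,105) and s = 86.8.

```bash
python3 - <<'E'
from h import *
r=np.radians(13); plan([.6696,-.0453,.15],frame([-np.sin(r),np.cos(r),0],-Z))
E
```

```text
5 T [[0.39,2.16,-0.63],[0.37,2.19,-0.52],[0.33,2.22,-0.41],[0.27,2.24,-0.32],[0.19,2.26,-0.23]] R each [-0.023, 0.156, -0.052]
```

```bash

python3 -m crank '{"fingers":[0.45,0.45,0.45,0.45,0.45,0.45,0.45,0.45,0.45],"translation":[[0.4,2.2,-0.6],[0.4,2.2,-0.5],[0.3,2.2,-0.4],[0.3,2.2,-0.3],[0.2,2.3,-0.2],[0,0,3],[0,0,3],[0,0,2],[0,0,0]],"rotation":[[-0.023,0.156,-0.052],[-0.023,0.156,-0.052],[-0.023,0.156,-0.052],[-0.023,0.156,-0.052],[-0.023,0.156,-0.052],[0,0,0],[0,0,0],[0,0,0],[0,0,0]]}'
python3 - <<'E'
from h import *
s=st(); R=Ro.from_quat(s['orientation']).as_matrix(); print('rod in tool mm',1000*R.T@(np.array([.668,-.0385,.0695])-s['tcp_pos']))
E
```

```text
clock: 9.6
tcp_pos: [0.6685, -0.0445, 0.0657]
orientation: [0.621, 0.784, -0.001, -0.002]
wrist_force: [-0.7, -0.5, 0.6]
opening: 0.0384
finger_force: 0.0
t 9.6 p [668.5 -44.5  65.7] x [-0.228  0.974  0.001] y [ 0.974  0.228 -0.004] z [-0.004  0.    -1.   ] F [-0.7 -0.5  0.6] op 0.0384 ff 0.0 q [-0.12  0.31  1.29 -0.    1.55 -0.35]
rod in tool mm [ 5.9457159   0.87711537 -3.74856165]
```

```bash

python3 -m crank '{"fingers":[0.45,0.2,0,0,0,0,0,0,0,0,0],"translation":[[-0.1,0.1,-0.4],[0,0,0],[0,0,0],[0,0,0],[0,0,0],[0,0,-1],[0,0,-3],[0,0,-3],[0,0,-3],[0,0,-1],[0,0,0]],"rotation":[[0,0,0],[0,0,0],[0,0,0],[0,0,0],[0,0,0],[0,0,0],[0,0,0],[0,0,0],[0,0,0],[0,0,0],[0,0,0]]}' 50
python3 - <<'E'
from h import *
st(); plan(vw(72,-23,55),LAY)
E
```

```text
clock: 10.98
tcp_pos: [0.6714, -0.0459, 0.1836]
orientation: [0.622, 0.783, 0.001, 0.001]
wrist_force: [1.0, -0.5, -1.0]
opening: 0.0142
finger_force: 48.5
t 10.97 p [671.4 -45.9 183.6] x [-0.227  0.974 -0.001] y [0.974 0.227 0.003] z [ 0.003 -0.001 -1.   ] F [ 1.  -0.5 -1. ] op 0.0142 ff 48.5 q [-0.12  0.28  1.11 -0.    1.74 -0.35]
5 T [[0.66,-3.04,1.03],[0.66,-3.05,0.99],[0.65,-3.07,0.96],[0.64,-3.08,0.93],[0.62,-3.09,0.9]] R each [0.022, -0.156, 0.052]
```

```bash

python3 -m crank '{"fingers":[0,0,0,0,0,0,0],"translation":[[0.7,-3,1],[0.7,-3,1],[0.6,-3.1,1],[0.6,-3.1,0.9],[0.6,-3.1,0.9],[0,0,0],[0,0,0]],"rotation":[[0.022,-0.156,0.052],[0.022,-0.156,0.052],[0.022,-0.156,0.052],[0.022,-0.156,0.052],[0.022,-0.156,0.052],[0,0,0],[0,0,0]]}'
python3 - <<'E'
from h import *
s=st(); print(vpos(s['tcp_pos'])); d=cap('wrist'); P=cloud(d); v=np.array([vpos(p) for p in P.reshape(-1,3)])
m=(abs(v[:,1]+23)<15)&(v[:,2]>-3)&(v[:,2]<5)&(v[:,0]>65)&(v[:,0]<80); print('V end',m.sum(),np.percentile(v[m],[3,50,97],axis=0))
m=(abs(v[:,1]+23)<15)&(v[:,2]>35)&(v[:,2]<58)&(v[:,0]>85)&(v[:,0]<105); print('rod top',m.sum(),np.percentile(v[m],[3,50,97],axis=0)); plan(vw(72,-23,15.5),LAY,4)
E
```

```text
clock: 11.85
tcp_pos: [0.5162, -0.0485, 0.1313]
orientation: [0.668, 0.639, -0.277, 0.264]
wrist_force: [0.2, -0.0, -0.5]
opening: 0.014
finger_force: 48.6
t 11.85 p [516.2 -48.5 131.3] x [ 0.03   0.707 -0.707] y [ 0.999 -0.044 -0.002] z [-0.033 -0.706 -0.708] F [ 0.2 -0.  -0.5] op 0.014 ff 48.6 q [ 0.28  0.04  1.65 -0.74  1.71  0.31]
[ 71.7 -23.3  54.6]
V end 428 [[ 67.481 -29.138  -2.6  ]
 [ 75.    -22.3     0.7  ]
 [ 76.3   -15.181   3.619]]
rod top 2441 [[ 86.  -36.2  40.2]
 [ 90.7 -23.6  44.3]
 [102.9 -11.   55.9]]
4 T [[1.0,-0.02,0.0],[1.0,-0.02,0.0],[1.0,-0.02,0.0],[1.0,-0.02,0.0]] R each [-0.0, -0.0, -0.0]
```

```bash

python3 -m crank '{"fingers":[0,0,0,0,0,0,0,0,0],"translation":[[1.2,-0.05,0],[1.2,0,0],[1,0,0],[0.5,0,0],[0,0,0.5],[0,0,0.4],[0,0,0.1],[0,0,0],[0,0,0]],"rotation":[[0,0,0],[0,0,0],[0,0,0],[0,0,0],[0,0,0],[0,0,0],[0,0,0],[0,0,0],[0,0,0]]}'
python3 - <<'E'
from h import *
s=st(); print(vpos(s['tcp_pos']))
E
python3 -m crank '{"fingers":[0.2,0.33,0.33,0.33,0.33,0.33,0.33],"translation":[[0,0,0],[0,0,0],[0,0,0],[-1,0,0],[-2.5,0,0],[-3,0,0],[0,0,0]],"rotation":[[0,0,0],[0,0,0],[0,0,0],[0,0,0],[0,0,0],[0,0,0],[0,0,0]]}'
python3 - <<'E'
from h import *
s=st(); print(vpos(s['tcp_pos'])); d=cap('wrist'); P=cloud(d); v=np.array([vpos(p) for p in P.reshape(-1,3)])
for w in(-69,-23):
    m=(abs(v[:,1]-w)<14)&(v[:,2]>9)&(v[:,2]<25)&(v[:,0]>0)&(v[:,0]<100); print('rod',w,m.sum(),np.percentile(v[m],[1,50,99],axis=0).round(1).tolist())
r=np.radians(-9.5); plan([.6633,-.0961,.17],frame([-np.sin(r),np.cos(r),0],-Z))
E
```

```text
clock: 13.02
tcp_pos: [0.5168, -0.0262, 0.1012]
orientation: [0.669, 0.638, -0.276, 0.265]
wrist_force: [-6.8, 12.4, 19.3]
opening: 0.0138
finger_force: 52.7
t 13.03 p [516.8 -26.2 101.2] x [ 0.035  0.707 -0.707] y [ 0.999 -0.046  0.003] z [-0.03  -0.706 -0.708] F [-6.8 12.4 19.3] op 0.0138 ff 52.7 q [ 0.32  0.09  1.66 -0.73  1.69  0.38]
[ 66.2 -22.9  17.6]
clock: 13.9
tcp_pos: [0.5146, -0.0752, 0.1453]
orientation: [0.669, 0.637, -0.276, 0.265]
wrist_force: [-0.1, -0.0, 0.6]
opening: 0.028
finger_force: 0.0
t 13.9 p [514.6 -75.2 145.3] x [ 0.036  0.706 -0.707] y [ 0.999 -0.048  0.003] z [-0.032 -0.706 -0.707] F [-0.1 -0.   0.6] op 0.028 ff 0.0 q [ 0.23  0.    1.66 -0.76  1.7   0.27]
[ 62.7 -22.9  83.5]
rod -69 1781 [[4.5, -75.0, 9.1], [81.8, -64.2, 12.8], [86.4, -60.4, 17.8]]
rod -23 984 [[81.3, -29.9, 9.1], [84.5, -22.7, 12.6], [86.6, -15.4, 17.5]]
5 T [[-0.57,3.0,-0.16],[-0.47,3.01,-0.27],[-0.35,3.02,-0.37],[-0.22,3.02,-0.44],[-0.08,3.02,-0.49]] R each [0.01, 0.157, 0.022]
```

```bash

python3 -m crank '{"fingers":[0.45,0.45,0.45,0.45,0.45,0.45],"translation":[[-0.6,3,-0.2],[-0.5,3,-0.3],[-0.3,3,-0.4],[-0.2,3,-0.4],[-0.1,3,-0.5],[0,0,0]],"rotation":[[0.01,0.157,0.022],[0.01,0.157,0.022],[0.01,0.157,0.022],[0.01,0.157,0.022],[0.01,0.157,0.022],[0,0,0]]}'
python3 - <<'E'
from h import *
s=st(); d=cap('wrist'); P=cloud(d); k=cv2.projectPoints(np.array([[.665,-.0892,.094],[.6738,.0643,.074]]),cv2.Rodrigues(np.array(d['R']))[0],np.array(d['t']),K(d),np.array(d['dist_coeffs']))[0].reshape(-1,2); print(k)
for px,h in zip(k,(.094,.074)):
    for t in (25,35): print(hexphase(d,px,h,t))
save(d,'w4',(int(k[0][0])-60,int(k[0][1])-50,int(k[0][0])+60,int(k[0][1])+50),5)
R=Ro.from_quat(s['orientation']).as_matrix(); print('rod in tool mm',1000*R.T@(np.array([.665,-.0892,.0695])-s['tcp_pos']))
E
```

```text
clock: 14.7
tcp_pos: [0.6634, -0.0973, 0.1672]
orientation: [0.764, 0.645, -0.002, -0.003]
wrist_force: [-1.2, -0.5, -0.3]
opening: 0.0381
finger_force: 0.0
t 14.7 p [663.4 -97.3 167.2] x [0.167 0.986 0.001] y [ 0.986 -0.167 -0.007] z [-0.007  0.002 -1.   ] F [-1.2 -0.5 -0.3] op 0.0381 ff 0.0 q [-0.2   0.29  1.14  0.    1.72 -0.03]
[[259.07253719 196.09108707]
 [232.19526407 -48.6662146 ]]
(np.float64(-13.7), array([ 0.6653, -0.0905]), np.float64(0.0044), np.float64(0.0072), np.float64(0.0002))
(np.float64(-15.0), array([ 0.6651, -0.0901]), np.float64(0.0054), np.float64(0.0074), np.float64(0.0002))
(np.float64(-5.5), array([ 0.6479, -0.1901]), np.float64(0.027), np.float64(0.0565), np.float64(0.00046))
(np.float64(-7.2), array([ 0.6479, -0.1901]), np.float64(0.0273), np.float64(0.0568), np.float64(0.00045))
rod in tool mm [ 8.21923139  0.91410077 97.71950309]
```

View pics/w4.png

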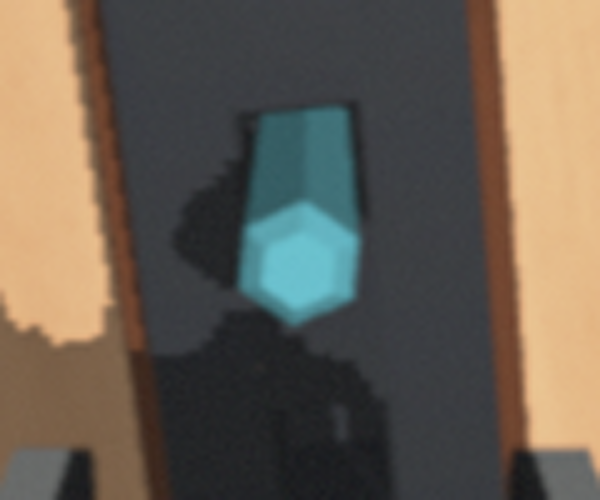

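```bash

python3 -m crank '{"fingers":[0.45,0.45,0.45,0.45,0.45,0.45],"translation":[[0,0,3],[0,0,3],[0,0,2.5],[0,0,1],[0,0,0],[0,0,0]],"rotation":[[0,0,0.08],[0,0,0],[0,0,0],[0,0,0],[0,0,0],[0,0,0]]}'
python3 -m crank '{"fingers":[0.2,0,0,0,0],"translation":[[0,0,0],[0,0,0],[0,0,0],[0,0,0],[0,0,0]],"rotation":[[0,0,0],[0,0,0],[0,0,0],[0,0,0],[0,0,0]]}' 50
python3 -m crank '{"fingers":[0,0,0,0,0,0],"translation":[[0,0,-1],[0,0,-3],[0,0,-3],[0,0,-3],[0,0,-1],[0,0,0]],"rotation":[[0,0,0],[0,0,0],[0,0,0],[0,0,0],[0,0,0],[0,0,0]]}' 50
python3 - <<'E'
from h import *
s=st(); plan(vw(72,23,55),LAY)
E
```

```text
clock: 15.5
tcp_pos: [0.6629, -0.0943, 0.0759]
orientation: [0.788, 0.616, -0.001, -0.001]
wrist_force: [-0.6, -0.5, 0.1]
opening: 0.0386
finger_force: 0.0
clock: 16.12
tcp_pos: [0.6629, -0.0948, 0.0757]
orientation: [0.788, 0.616, -0.001, -0.001]
wrist_force: [0.8, -1.2, 6.1]
opening: 0.0139
finger_force: 49.2
clock: 16.88
tcp_pos: [0.663, -0.0948, 0.1844]
orientation: [0.788, 0.616, -0.002, -0.001]
wrist_force: [-0.3, 0.8, -1.3]
opening: 0.0138
finger_force: 49.2
t 16.88 p [663.  -94.8 184.4] x [ 0.241  0.97  -0.001] y [ 0.97  -0.241 -0.004] z [-0.004  0.    -1.   ] F [-0.3  0.8 -1.3] op 0.0138 ff 49.2 q [-0.19  0.28  1.11 -0.    1.75  0.05]
5 T [[0.01,-3.97,1.07],[0.32,-3.99,0.98],[0.61,-3.98,0.84],[0.87,-3.97,0.66],[1.11,-3.94,0.44]] R each [-0.016, -0.157, -0.037]
```

```bash

python3 -m crank '{"fingers":[0,0,0,0,0,0,0],"translation":[[0,-4,1],[0.3,-4,1],[0.6,-4,0.8],[0.9,-4,0.7],[1.1,-3.9,0.4],[0,0,-0.5],[0,0,0]],"rotation":[[-0.016,-0.157,-0.037],[-0.016,-0.157,-0.037],[-0.016,-0.157,-0.037],[-0.016,-0.157,-0.037],[-0.016,-0.157,-0.037],[0,0,0],[0,0,0]]}'
python3 - <<'E'
from h import *
s=st(); print(vpos(s['tcp_pos'])); d=cap('wrist'); P=cloud(d); v=np.array([vpos(p) for p in P.reshape(-1,3)])
m=(abs(v[:,1]-23)<15)&(v[:,2]>-3)&(v[:,2]<5)&(v[:,0]>65)&(v[:,0]<80); print('V end',m.sum(),np.percentile(v[m],[3,50,97],axis=0))
plan(vw(76,23,15.5),LAY,4); save(d,'w5',s=1.2)
E
```

```text
clock: 17.75
tcp_pos: [0.4698, -0.0424, 0.1358]
orientation: [0.668, 0.638, -0.278, 0.264]
wrist_force: [0.3, -0.6, 0.8]
opening: 0.0135
finger_force: 49.3
t 17.75 p [469.8 -42.4 135.8] x [ 0.031  0.705 -0.708] y [ 0.999 -0.046 -0.002] z [-0.034 -0.707 -0.706] F [ 0.3 -0.6  0.8] op 0.0135 ff 49.3 q [ 0.32 -0.07  1.75 -0.74  1.74  0.34]
[77.7 23.3 54.9]
V end 398 [[67.   16.9  -2.7 ]
 [74.9  23.95  0.9 ]
 [76.1  31.    3.8 ]]
4 T [[1.01,-0.01,0.05],[1.01,-0.01,0.05],[1.01,-0.01,0.05],[1.01,-0.01,0.05]] R each [-0.0, 0.0, -0.0]
```

View pics/w5.png

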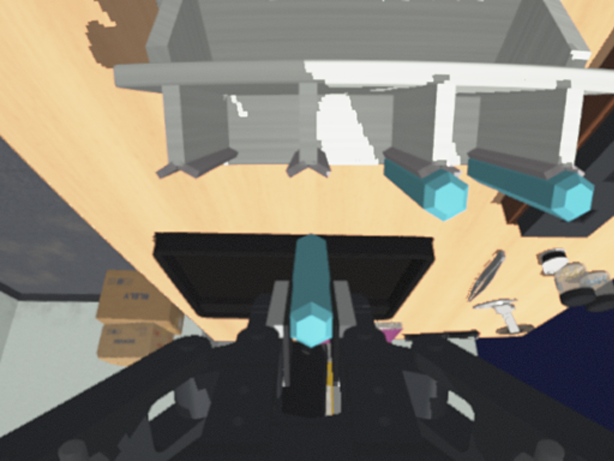

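```bash

python3 -m crank '{"fingers":[0,0,0,0,0,0,0,0],"translation":[[1.2,-0.05,0],[1.2,0,0],[1,0,0],[0.5,0,0],[0,0,0.5],[0,0,0.4],[0,0,0],[0,0,0]],"rotation":[[0,0,0],[0,0,0],[0,0,0],[0,0,0],[0,0,0],[0,0,0],[0,0,0],[0,0,0]]}'
python3 - <<'E'
from h import *
s=st(); print(vpos(s['tcp_pos']))
E
python3 -m crank '{"fingers":[0.2,0.33,0.33,0.33,0.33,0.33,0.33],"translation":[[0,0,0],[0,0,0],[0,0,0],[-1,0,0],[-2.5,0,0],[-3,0,0],[0,0,0]],"rotation":[[0,0,0],[0,0,0],[0,0,0],[0,0,0],[0,0,0],[0,0,0],[0,0,0]]}'
python3 - <<'E'
from h import *
s=st(); print(vpos(s['tcp_pos'])); d=cap('wrist'); P=cloud(d); v=np.array([vpos(p) for p in P.reshape(-1,3)])
for w in(-69,-23,23):
    m=(abs(v[:,1]-w)<14)&(v[:,2]>9)&(v[:,2]<25)&(v[:,0]>0)&(v[:,0]<100); print('rod',w,m.sum(),np.percentile(v[m],[1,50,99],axis=0).round(1).tolist())
r=np.radians(-5.6); plan([.6731,.0573,.16],frame([-np.sin(r),np.cos(r),0],-Z))
E
```

```text
clock: 18.8
tcp_pos: [0.4699, -0.0217, 0.1024]
orientation: [0.668, 0.638, -0.278, 0.264]
wrist_force: [0.7, -0.7, 0.1]
opening: 0.0137
finger_force: 49.3
t 18.8 p [469.9 -21.7 102.4] x [ 0.032  0.705 -0.709] y [ 0.999 -0.047 -0.002] z [-0.035 -0.708 -0.706] F [ 0.7 -0.7  0.1] op 0.0137 ff 49.3 q [ 0.35 -0.02  1.77 -0.72  1.72  0.41]
[68.7 24.2 16.7]
clock: 19.68
tcp_pos: [0.4683, -0.0684, 0.1506]
orientation: [0.669, 0.637, -0.277, 0.265]
wrist_force: [-0.2, -0.3, -0.4]
opening: 0.028
finger_force: 0.0
t 19.68 p [468.3 -68.4 150.6] x [ 0.036  0.705 -0.708] y [ 0.999 -0.049  0.002] z [-0.033 -0.707 -0.706] F [-0.2 -0.3 -0.4] op 0.028 ff 0.0 q [ 0.27 -0.11  1.77 -0.75  1.73  0.29]
[69.7 23.6 83.8]
rod -69 2139 [[9.5, -70.9, 9.2], [67.0, -62.5, 13.2], [86.3, -60.1, 17.9]]
rod -23 1655 [[4.2, -29.3, 9.1], [81.7, -18.6, 13.0], [86.3, -14.9, 18.2]]
rod 23 864 [[81.3, 16.6, 9.1], [84.3, 23.7, 12.5], [86.5, 30.8, 17.4]]
6 T [[1.46,3.31,-1.72],[1.7,3.3,-1.52],[1.91,3.28,-1.3],[2.09,3.26,-1.05],[2.23,3.24,-0.77],[2.34,3.22,-0.48]] R each [0.003, 0.131, 0.008]
```

```bash

python3 -m crank '{"fingers":[0.45,0.45,0.45,0.45,0.45,0.45,0.45,0.45,0.45,0.45,0.45],"translation":[[1.5,3.3,-1.7],[1.7,3.3,-1.5],[1.9,3.3,-1.3],[2.1,3.3,-1.1],[2.2,3.2,-0.8],[2.3,3.2,-0.5],[0,0,3],[0,0,3],[0,0,2.5],[0,0,1],[0,0,0]],"rotation":[[0.003,0.131,0.008],[0.003,0.131,0.008],[0.003,0.131,0.008],[0.003,0.131,0.008],[0.003,0.131,0.008],[0.003,0.131,0.008],[0,0,0],[0,0,0],[0,0,0],[0,0,0],[0,0,0]]}'
python3 - <<'E'
from h import *
s=st(); R=Ro.from_quat(s['orientation']).as_matrix(); print('rod in tool mm',1000*R.T@(np.array([.6735,.0643,.051])-s['tcp_pos']))
E
```

```text
clock: 21.1
tcp_pos: [0.6721, 0.0579, 0.0629]
orientation: [0.74, 0.672, -0.002, -0.0]
wrist_force: [-0.5, -0.8, 0.3]
opening: 0.0384
finger_force: 0.0
t 21.1 p [672.1  57.9  62.9] x [ 0.097  0.995 -0.002] y [ 0.995 -0.097 -0.003] z [-0.003 -0.001 -1.   ] F [-0.5 -0.8  0.3] op 0.0384 ff 0.0 q [ 0.04  0.33  1.28 -0.    1.54  0.13]
rod in tool mm [ 6.48931991  0.85717397 11.86710075]
```

```bash

python3 -m crank '{"fingers":[0.45,0.45,0.2,0,0,0,0],"translation":[[0,0.1,1.1],[0,0,0],[0,0,0],[0,0,0],[0,0,0],[0,0,0],[0,0,0]],"rotation":[[0,0,0],[0,0,0],[0,0,0],[0,0,0],[0,0,0],[0,0,0],[0,0,0]]}' 50
python3 -m crank '{"fingers":[0,0,0,0,0,0],"translation":[[0,0,-1],[0,0,-3],[0,0,-3],[0,0,-3],[0,0,-2],[0,0,0]],"rotation":[[0,0,0],[0,0,0],[0,0,0],[0,0,0],[0,0,0],[0,0,0]]}' 50
python3 - <<'E'
from h import *
s=st(); plan(vw(55,69,55),LAY)
E
```

```text
clock: 21.98
tcp_pos: [0.6739, 0.0574, 0.0538]
orientation: [0.741, 0.672, -0.0, 0.001]
wrist_force: [-1.0, -0.1, 2.7]
opening: 0.014
finger_force: 51.0
clock: 22.72
tcp_pos: [0.6745, 0.0576, 0.1754]
orientation: [0.741, 0.672, 0.001, 0.002]
wrist_force: [-0.3, 0.2, 0.1]
opening: 0.0139
finger_force: 50.7
t 22.73 p [674.5  57.6 175.4] x [ 0.097  0.995 -0.001] y [ 0.995 -0.097  0.003] z [ 0.003 -0.001 -1.   ] F [-0.3  0.2  0.1] op 0.0139 ff 50.7 q [ 0.04  0.29  1.11 -0.    1.73  0.13]
7 T [[-1.97,-3.41,0.79],[-1.84,-3.43,0.99],[-1.7,-3.45,1.18],[-1.53,-3.46,1.35],[-1.34,-3.47,1.51],[-1.14,-3.49,1.64],[-0.93,-3.5,1.74]] R each [-0.002, -0.112, -0.007]
```

```bash

python3 -m crank '{"fingers":[0,0,0],"translation":[[0,0,-3],[0,0,-3],[0,0,0]],"rotation":[[0,0,0],[0,0,0],[0,0,0]]}'
python3 - <<'E'
from h import *
s=st(); plan(vw(56,69,70),LAY,8)
E
```

```text
clock: 23.1
tcp_pos: [0.6744, 0.0577, 0.2347]
orientation: [0.741, 0.672, 0.001, 0.001]
wrist_force: [-0.3, -0.1, 0.3]
opening: 0.014
finger_force: 50.7
t 23.1 p [674.4  57.7 234.7] x [ 0.097  0.995 -0.001] y [ 0.995 -0.097  0.003] z [ 0.003 -0.001 -1.   ] F [-0.3 -0.1  0.3] op 0.014 ff 50.7 q [ 0.04  0.3   1.   -0.    1.84  0.13]
8 T [[-1.85,-2.98,1.29],[-1.69,-3.0,1.46],[-1.52,-3.01,1.61],[-1.34,-3.02,1.74],[-1.14,-3.03,1.86],[-0.94,-3.04,1.95],[-0.72,-3.05,2.03],[-0.5,-3.06,2.08]] R each [-0.002, -0.098, -0.006]
```

```bash

python3 -m crank '{"fingers":[0,0,0,0,0,0,0,0,0,0],"translation":[[-1.9,-3,1.3],[-1.7,-3,1.5],[-1.5,-3,1.6],[-1.3,-3,1.7],[-1.1,-3,1.9],[-0.9,-3.1,2],[-0.7,-3.1,2],[-0.5,-3.1,2],[0,0,0],[0,0,0]],"rotation":[[-0.002,-0.098,-0.006],[-0.002,-0.098,-0.006],[-0.002,-0.098,-0.006],[-0.002,-0.098,-0.006],[-0.002,-0.098,-0.006],[-0.002,-0.098,-0.006],[-0.002,-0.098,-0.006],[-0.002,-0.098,-0.006],[0,0,0],[0,0,0]]}'
python3 - <<'E'
from h import *
s=st(); print(vpos(s['tcp_pos'])); d=cap('wrist'); P=cloud(d); v=np.array([vpos(p) for p in P.reshape(-1,3)])
m=(abs(v[:,1]-69)<15)&(v[:,2]>-3)&(v[:,2]<5)&(v[:,0]>65)&(v[:,0]<80); print('V end',m.sum(),np.percentile(v[m],[3,50,97],axis=0))
plan(vw(56,69,15.5),LAY,4)
E
```

```text
clock: 24.35
tcp_pos: [0.4211, -0.0645, 0.1289]
orientation: [0.668, 0.638, -0.278, 0.263]
wrist_force: [-0.2, 0.4, -0.1]
opening: 0.0138
finger_force: 50.6
t 24.35 p [421.1 -64.5 128.9] x [ 0.03   0.707 -0.707] y [ 0.999 -0.047 -0.005] z [-0.036 -0.706 -0.707] F [-0.2  0.4 -0.1] op 0.0138 ff 50.6 q [ 0.3  -0.22  1.9  -0.74  1.74  0.32]
[55.6 71.  67.3]
V end 514 [[73.6   63.1   -2.9  ]
 [74.9   69.7    1.1  ]
 [76.    76.6    3.922]]
4 T [[1.31,0.04,0.01],[1.31,0.04,0.01],[1.31,0.04,0.01],[1.31,0.04,0.01]] R each [-0.001, -0.0, 0.0]
```

```bash

python3 -m crank '{"fingers":[0,0,0,0,0,0,0,0,0],"translation":[[1.5,0.12,0],[1.3,0,0],[1.2,0,0],[0.7,0,0],[0.4,0,0],[0,0,0.5],[0,0,0.4],[0,0,0],[0,0,0]],"rotation":[[0,0,0],[0,0,0],[0,0,0],[0,0,0],[0,0,0],[0,0,0],[0,0,0],[0,0,0],[0,0,0]]}'
python3 - <<'E'
from h import *
s=st(); print(vpos(s['tcp_pos']))
E
python3 -m crank '{"fingers":[0.2,0.33,0.33,0.33,0.33,0.33,0.33],"translation":[[0,0,0],[0,0,0],[0,0,0],[-1,0,0],[-3,0,0],[-4,0,0],[0,0,0]],"rotation":[[0,0,0],[0,0,0],[0,0,0],[0,0,0],[0,0,0],[0,0,0],[0,0,0]]}'
python3 - <<'E'
from h import *
s=st(); print(vpos(s['tcp_pos'])); d=cap('wrist'); P=cloud(d); v=np.array([vpos(p) for p in P.reshape(-1,3)])
for w in(-69,-23,23,69):
    m=(abs(v[:,1]-w)<14)&(v[:,2]>9)&(v[:,2]<25)&(v[:,0]>0)&(v[:,0]<100); print('rod',w,m.sum(),np.percentile(v[m],[1,50,99],axis=0).round(1).tolist())
save(d,'w6',s=1.2); plan(vw(43,69,60),SIDE)
E
```

```text
clock: 25.52
tcp_pos: [0.4234, -0.0352, 0.0874]
orientation: [0.668, 0.638, -0.278, 0.263]
wrist_force: [-0.2, 0.2, -0.7]
opening: 0.0137
finger_force: 50.8
t 25.52 p [423.4 -35.2  87.4] x [ 0.032  0.706 -0.707] y [ 0.999 -0.048 -0.004] z [-0.037 -0.706 -0.707] F [-0.2  0.2 -0.7] op 0.0137 ff 50.8 q [ 0.36 -0.14  1.9  -0.71  1.71  0.43]
[47.1 70.  17.1]
clock: 26.4
tcp_pos: [0.4216, -0.0928, 0.1468]
orientation: [0.67, 0.636, -0.277, 0.264]
wrist_force: [-0.0, 0.4, -1.1]
opening: 0.0282
finger_force: 0.0
t 26.4 p [421.6 -92.8 146.8] x [ 0.037  0.706 -0.707] y [ 0.999 -0.05   0.002] z [-0.034 -0.706 -0.707] F [-0.   0.4 -1.1] op 0.0282 ff 0.0 q [ 0.24 -0.26  1.9  -0.75  1.72  0.26]
[48.3 69.3 99.9]
rod -69 113 [[0.8, -69.0, 13.8], [6.2, -64.3, 15.6], [13.7, -61.4, 17.7]]
rod -23 2384 [[2.2, -23.0, 9.2], [47.4, -16.0, 14.1], [73.1, -14.4, 18.4]]
rod 23 3214 [[3.9, 17.5, 9.2], [76.6, 27.8, 13.8], [86.2, 31.6, 18.3]]
rod 69 1406 [[5.5, 62.3, 9.1], [63.4, 69.1, 14.1], [68.8, 76.8, 18.5]]
10 T [[0.38,0.01,0.05],[0.37,0.01,0.1],[0.35,0.01,0.16],[0.32,0.01,0.21],[0.28,0.01,0.26],[0.24,0.01,0.3],[0.19,0.01,0.33],[0.13,0.01,0.36],[0.07,0.01,0.38],[0.01,0.01,0.38]] R each [-0.0, 0.157, -0.001]
```

View pics/w6.png

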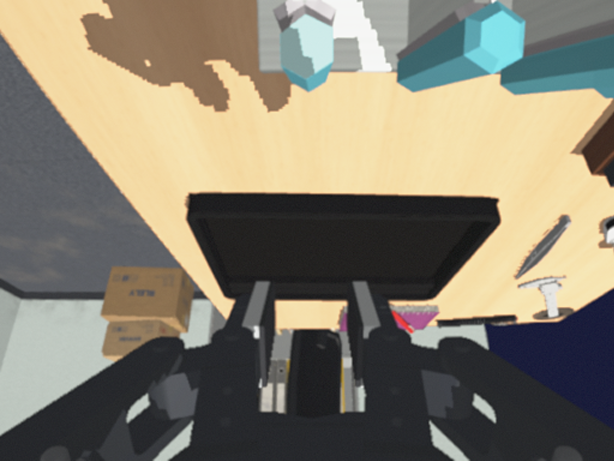

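All four rods lie on the rails, and the broken one (≈70 mm) in rail 3 shows at (308,60). Next is side gripping. First the SIDE pose over rail 0, plus measuring where the stones are in the case.

```bash
cat >> h.py <<'E'
ca=np.radians(11.8); CX=np.array([np.cos(ca),np.sin(ca),0]); CY=np.array([-np.sin(ca),np.cos(ca),0]); C0=np.array([.4447,.2813,0])
def cw(x,y,z): return C0+(x*CX+y*CY+z*Z)/1000
def cpos(p): r=np.asarray(p)-C0; return np.round(1000*np.array([r@CX,r@CY,r[2]]),1)
CASE=frame(-CX,-Z)
E
python3 - <<'E'
from h import *
d=load('top')
for n,u in dict(orange=(197,347),yellow=(237,340),green=(262,362),red=(220,370),blue=(200,374)).items(): print(n,cpos(ray(d,np.array([u])/1.5,.018)[0]))
P=cloud(d); v=np.array([cpos(p) for p in P.reshape(-1,3)]); m=(abs(v[:,0])<50)&(abs(v[:,1])<80); print(np.percentile(v[m][:,2],[1,50,95,99,100]))
plan(vw(43,-69,60),SIDE,10)
E
```

```text
orange [22.6 59.4 18. ]
yellow [ 20.9 -18.7  18. ]
green [-30.3 -59.3  18. ]
red [-29.7  22.7  18. ]
blue [-29.7  61.6  18. ]
[ 9.777 15.5   20.6   25.246 29.7  ]
10 T [[0.38,1.39,0.04],[0.37,1.39,0.1],[0.35,1.39,0.16],[0.32,1.39,0.21],[0.28,1.39,0.26],[0.24,1.39,0.3],[0.19,1.39,0.33],[0.13,1.39,0.36],[0.08,1.39,0.38],[0.02,1.39,0.38]] R each [-0.0, 0.157, -0.001]
```

```bash

python3 -m crank '{"fingers":[0.33,0.33,0.33,0.33,0.33,0.33,0.33,0.33,0.33,0.33,0.33,0.33],"translation":[[0.4,1.4,0],[0.4,1.4,0.1],[0.4,1.4,0.2],[0.3,1.4,0.2],[0.3,1.4,0.3],[0.2,1.4,0.3],[0.2,1.4,0.3],[0.1,1.4,0.4],[0.1,1.4,0.4],[0,1.4,0.4],[0,0,0],[0,0,0]],"rotation":[[0,0.157,-0.001],[0,0.157,-0.001],[0,0.157,-0.001],[0,0.157,-0.001],[0,0.157,-0.001],[0,0.157,-0.001],[0,0.157,-0.001],[0,0.157,-0.001],[0,0.157,-0.001],[0,0.157,-0.001],[0,0,0],[0,0,0]]}'
python3 - <<'E'
from h import *
s=st(); print(vpos(s['tcp_pos'])); d=cap('wrist'); P=cloud(d); v=np.array([vpos(p) for p in P.reshape(-1,3)])
m=(abs(v[:,1]+69)<14)&(v[:,2]>9)&(v[:,2]<25)&(v[:,0]>0)&(v[:,0]<100); print('rod',m.sum(),np.percentile(v[m],[1,50,99],axis=0).round(1).tolist())
plan(vw(43,-68.5,12),SIDE,4); save(d,'w7',s=1.2)
E
```

```text
clock: 27.95
tcp_pos: [0.5614, -0.0726, 0.1115]
orientation: [0.667, 0.64, 0.273, -0.266]
wrist_force: [-0.4, 1.2, 0.2]
opening: 0.0283
finger_force: 0.0
t 27.95 p [561.4 -72.6 111.5] x [0.03  0.708 0.705] y [ 0.999 -0.038 -0.005] z [ 0.023  0.705 -0.709] F [-0.4  1.2  0.2] op 0.0283 ff 0.0 q [-0.56  0.25  1.46  0.68  1.83 -0.47]
[ 42.1 -69.6  56.2]
rod 3658 [[1.7, -75.4, 12.6], [47.8, -68.2, 15.9], [85.1, -60.8, 18.7]]
4 T [[0.0,-0.02,1.12],[0.0,-0.03,1.12],[0.0,-0.03,1.12],[0.0,-0.03,1.12]] R each [-0.002, 0.001, 0.001]
```

View pics/w7.png

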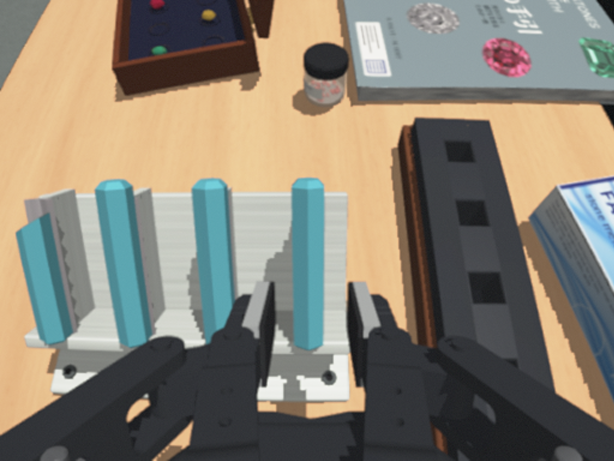

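Rods 0–3 all lie seated. The rail 0 rod runs (307,185)→(308,345) midway between the fingers, and the slanted broken end shows at (35,225).

```bash

python3 -m crank '{"fingers":[0.33,0.33,0.33,0.33,0.33,0.1,0,0,0,0],"translation":[[0.1,-0.1,1.5],[0,0,1.5],[0,0,1],[0,0,0.4],[0,0,0],[0,0,0],[0,0,0],[0,0,0],[0,0,0],[0,0,0]],"rotation":[[0,0,0],[0,0,0],[0,0,0],[0,0,0],[0,0,0],[0,0,0],[0,0,0],[0,0,0],[0,0,0],[0,0,0]]}' 60
python3 - <<'E'
from h import *
s=st(); print(vpos(s['tcp_pos']))
E
python3 -m crank '{"fingers":[0,0,0,0,0],"translation":[[0,0,-1.5],[0,0,-3],[0,0,-3],[0,0,-2],[0,0,0]],"rotation":[[0,0,0],[0,0,0],[0,0,0],[0,0,0],[0,0,0]]}'
python3 - <<'E'
from h import *
s=st(); print(vpos(s['tcp_pos'])); p=np.array(s['tcp_pos']); plan([.47,.10,.19],frame(CY,-Z))
E
```

```text
clock: 29.25
tcp_pos: [0.5614, -0.0419, 0.0819]
orientation: [0.666, 0.64, 0.274, -0.266]
wrist_force: [-5.1, -1.9, 4.1]
opening: 0.0133
finger_force: 60.5
t 29.25 p [561.4 -41.9  81.9] x [0.03  0.707 0.706] y [ 0.999 -0.039 -0.004] z [ 0.024  0.706 -0.708] F [-5.1 -1.9  4.1] op 0.0133 ff 60.5 q [-0.52  0.24  1.52  0.69  1.76 -0.48]
[ 42.8 -68.2  13.5]
clock: 29.88
tcp_pos: [0.5602, -0.1098, 0.1498]
orientation: [0.667, 0.64, 0.275, -0.265]
wrist_force: [-0.8, 0.5, 0.5]
opening: 0.0127
finger_force: 59.8
t 29.88 p [ 560.2 -109.8  149.8] x [0.03  0.708 0.705] y [ 0.999 -0.04  -0.001] z [ 0.028  0.705 -0.709] F [-0.8  0.5  0.5] op 0.0127 ff 59.8 q [-0.61  0.26  1.37  0.68  1.91 -0.47]
[ 42.8 -69.9 109.6]
6 T [[2.9,-1.64,1.95],[3.2,-1.5,1.58],[3.43,-1.35,1.17],[3.6,-1.19,0.73],[3.71,-1.04,0.27],[3.75,-0.9,-0.2]] R each [0.016, -0.13, -0.039]
```

```bash

python3 -m crank '{"fingers":[0,0,0,0,0,0,0],"translation":[[3,-1.6,1],[3.2,-1.5,0.6],[3.4,-1.4,0.4],[3.6,-1.2,0.2],[3.7,-1,-0.2],[3.8,-0.9,-0.6],[0,0,0]],"rotation":[[0.016,-0.13,-0.039],[0.016,-0.13,-0.039],[0.016,-0.13,-0.039],[0.016,-0.13,-0.039],[0.016,-0.13,-0.039],[0.016,-0.13,-0.039],[0,0,0]]}'
python3 - <<'E'
from h import *
s=st(); plan(cw(0,-40,110),CASE,10)
E
```

```text
clock: 30.75
tcp_pos: [0.4678, 0.0873, 0.2253]
orientation: [0.626, 0.78, 0.0, -0.001]
wrist_force: [0.1, -0.6, -0.2]
opening: 0.0132
finger_force: 59.8
t 30.75 p [467.8  87.3 225.3] x [-0.217  0.976  0.002] y [ 0.976  0.217 -0.001] z [-0.001  0.001 -1.   ] F [ 0.1 -0.6 -0.2] op 0.0132 ff 59.8 q [ 0.11 -0.25  1.57  0.    1.81 -0.11]
10 T [[1.54,0.19,1.15],[1.49,0.43,1.15],[1.41,0.66,1.15],[1.29,0.87,1.15],[1.14,1.06,1.15],[0.96,1.22,1.15],[0.76,1.36,1.15],[0.54,1.46,1.15],[0.31,1.52,1.15],[0.07,1.55,1.15]] R each [0.0, -0.0, -0.156]
```

```bash

python3 -m crank '{"fingers":[0,0,0,0,0,0,0,0,0,0,0,0],"translation":[[1.5,0.2,1.1],[1.5,0.4,1.1],[1.4,0.7,1.1],[1.3,0.9,1.1],[1.1,1.1,1.1],[1,1.2,1.1],[0.8,1.4,1.1],[0.5,1.5,1.1],[0.3,1.5,1.1],[0.1,1.6,1.1],[0,0,0],[0,0,0]],"rotation":[[0,0,-0.156],[0,0,-0.156],[0,0,-0.156],[0,0,-0.156],[0,0,-0.156],[0,0,-0.156],[0,0,-0.156],[0,0,-0.156],[0,0,-0.156],[0,0,-0.156],[0,0,0],[0,0,0]]}'
python3 - <<'E'
from h import *
s=st(); print(cpos(s['tcp_pos'])); plan(cw(0,-40,30),CASE,4); d=cap('wrist'); save(d,'w8',s=1.2)
P=cloud(d); v=np.array([cpos(p) for p in P.reshape(-1,3)])
for y in(0,30,60):
    m=(abs(v[:,1]-y)<12)&(v[:,2]>28)&(v[:,2]<40); print(y,np.percentile(v[m][:,0],[1,10,50,90,99]) if m.sum() else '')
for x in(-40,0,40):
    m=(abs(v[:,0]-x)<12)&(v[:,2]>28)&(v[:,2]<40); print(x,np.percentile(v[m][:,1],[1,10,50,90,99]) if m.sum() else '')
m=(abs(v[:,1]-30)<20)&(abs(v[:,0])<45); print('floor',np.percentile(v[m][:,2],[5,50,95]))
E
```

```text
clock: 32.25
tcp_pos: [0.4565, 0.2369, 0.1143]
orientation: [-0.096, 0.995, 0.0, -0.002]
wrist_force: [-0.6, 0.2, 0.3]
opening: 0.0132
finger_force: 59.8
t 32.25 p [456.5 236.9 114.3] x [-0.981 -0.192  0.004] y [-0.192  0.981  0.001] z [-0.004  0.    -1.   ] F [-0.6  0.2  0.3] op 0.0132 ff 59.8 q [ 0.41 -0.13  1.67  0.    1.6  -1.35]
[  2.5 -45.8 114.3]
4 T [[0.06,0.14,2.11],[0.06,0.14,2.11],[0.06,0.14,2.11],[0.06,0.14,2.11]] R each [0.0, -0.001, -0.003]
0 [-69.7 -68.5 -63.5  58.3  63.2]
30 [-68.6   -67.4   -62.3    59.1    62.535]
60 [-68.3 -67.   54.7  62.4  64. ]
-40 [-93.9  -92.4   87.9   92.89  94.7 ]
0 [-94.2   -92.7    87.5    92.46   94.306]
40 [-94.838 -93.38   86.8    91.68   93.4  ]
floor [ 15.2  16.3 187.6]
```

View pics/w8.png

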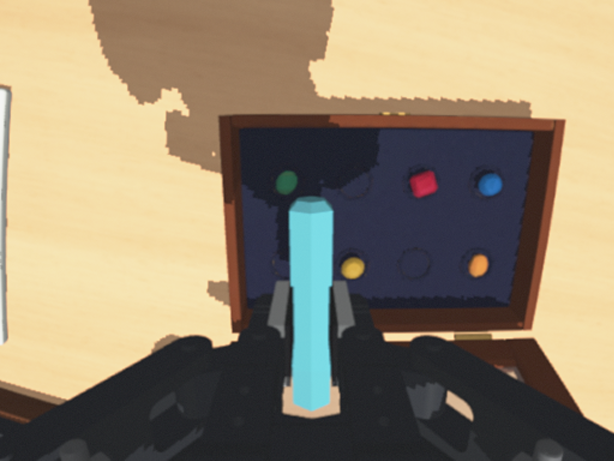

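The case is confirmed by its walls at y ±94. The rod is held level, with stones at (287,182), (352,267), (424,183), (489,183) and (478,265). Lowering in the y = -40 lane.

```bash

python3 -m crank '{"fingers":[0,0,0,0,0,0],"translation":[[0.1,0.55,2.5],[0,0,2.5],[0,0,2],[0,0,1],[0,0,0],[0,0,0]],"rotation":[[0,0,0],[0,0,0],[0,0,0],[0,0,0],[0,0,0],[0,0,0]]}'
python3 -m crank '{"fingers":[0,0,0],"translation":[[0,0,0.3],[0,0,0],[0,0,0]],"rotation":[[0,0,0],[0,0,0],[0,0,0]]}'
python3 - <<'E'
from h import *
s=st(); print(cpos(s['tcp_pos']))
E
```

```text
clock: 33.05
tcp_pos: [0.4547, 0.2433, 0.0357]
orientation: [-0.098, 0.995, 0.001, -0.001]
wrist_force: [-0.0, -0.9, 0.3]
opening: 0.0128
finger_force: 59.8
clock: 33.42
tcp_pos: [0.4541, 0.2431, 0.0317]
orientation: [-0.098, 0.995, 0.001, -0.001]
wrist_force: [0.1, 0.2, -0.5]
opening: 0.0129
finger_force: 59.8
t 33.42 p [454.1 243.1  31.7] x [-0.981 -0.196  0.003] y [-0.196  0.981  0.001] z [-0.003  0.001 -1.   ] F [ 0.1  0.2 -0.5] op 0.0129 ff 59.8 q [ 0.42 -0.07  1.77  0.    1.45 -1.34]
[  1.4 -39.3  31.7]
```

```bash

python3 -m crank '{"fingers":[0,0],"translation":[[0,0,0.2],[0,0,0]],"rotation":[[0,0,0],[0,0,0]]}'
python3 -m crank '{"fingers":[0,0],"translation":[[0,0,0.1],[0,0,0]],"rotation":[[0,0,0],[0,0,0]]}'
python3 - <<'E'
from h import *
s=st(); print(cpos(s['tcp_pos']))
E
```

```text
clock: 33.67
tcp_pos: [0.4539, 0.243, 0.0294]
orientation: [-0.098, 0.995, 0.0, -0.002]
wrist_force: [0.3, -0.1, -0.5]
opening: 0.0128
finger_force: 59.8
clock: 33.92
tcp_pos: [0.4541, 0.2431, 0.0288]
orientation: [-0.098, 0.995, 0.001, -0.001]
wrist_force: [-2.1, -0.1, 1.2]
opening: 0.0131
finger_force: 60.1
t 33.92 p [454.1 243.1  28.8] x [-0.981 -0.196  0.003] y [-0.196  0.981  0.001] z [-0.003  0.001 -1.   ] F [-2.1 -0.1  1.2] op 0.0131 ff 60.1 q [ 0.42 -0.07  1.77  0.    1.45 -1.34]
[  1.4 -39.3  28.8]
```

```bash

python3 -m crank '{"fingers":[0.19,0.21,0.23,0.26,0.26,0.26,0.26,0.26,0.26,0.26],"translation":[[0,0,0],[0,0,0],[0,0,0],[0,0,0],[0,0,0],[0,0,-0.5],[0,0,-2],[0,0,-4],[0,0,-5],[0,0,-4]],"rotation":[[0,0,0],[0,0,0],[0,0,0],[0,0,0],[0,0,0],[0,0,0],[0,0,0],[0,0,0],[0,0,0],[0,0,0]]}' 60
python3 - <<'E'
from h import *
s=st(); print(cpos(s['tcp_pos'])); d=cap('wrist'); save(d,'w9',s=1.2)
P=cloud(d); v=np.array([cpos(p) for p in P.reshape(-1,3)]); m=(abs(v[:,0])<54)&(abs(v[:,1]+40)<18)&(v[:,2]>25)&(v[:,2]<45); print(m.sum(),np.percentile(v[m],[2,50,98],axis=0).tolist())
plan(vw(43,-23,90),SIDE,12)
E
```

```text
clock: 35.17
tcp_pos: [0.4547, 0.243, 0.1864]
orientation: [-0.098, 0.995, 0.001, -0.001]
wrist_force: [0.2, -0.4, -0.4]
opening: 0.0221
finger_force: 0.0
t 35.17 p [454.7 243.  186.4] x [-0.981 -0.196  0.001] y [-0.196  0.981  0.002] z [-0.001  0.002 -1.   ] F [ 0.2 -0.4 -0.4] op 0.0221 ff 0.0 q [ 0.42 -0.14  1.55  0.    1.73 -1.34]
[  2.  -39.5 186.4]
1716 [[-38.6, -49.9, 25.4], [3.3, -35.5, 30.6], [53.8, -27.1, 33.040000000000006]]
12 T [[0.08,-2.85,0.46],[-0.34,-2.86,0.29],[-0.75,-2.79,0.1],[-1.14,-2.65,-0.11],[-1.5,-2.45,-0.32],[-1.81,-2.19,-0.53],[-2.07,-1.88,-0.74],[-2.28,-1.52,-0.94],[-2.42,-1.12,-1.12],[-2.49,-0.7,-1.29],[-2.5,-0.27,-1.43],[-2.43,0.17,-1.55]] R each [-0.058, 0.046, 0.143]
```

View pics/w9.png

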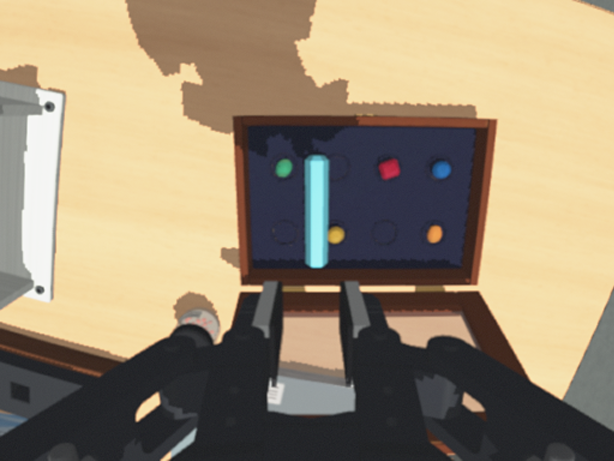

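Crystal 1 lies flat in the case at (316,212), top z ≈ 31 mm. My picture budget is used up, so I go on with depth numbers.

```bash

python3 -m crank '{"fingers":[0.33,0.33,0.33,0.33,0.33,0.33,0.33,0.33,0.33,0.33,0.33,0.33],"translation":[[0.1,-2.9,0.4],[-0.3,-2.9,0.3],[-0.8,-2.8,0.1],[-1.1,-2.7,-0.1],[-1.5,-2.5,-0.3],[-1.8,-2.2,-0.5],[-2.1,-1.9,-0.7],[-2.3,-1.5,-0.9],[-2.4,-1.1,-1.1],[-2.5,-0.7,-1.3],[-2.5,-0.3,-1.4],[-2.4,0.2,-1.6]],"rotation":[[-0.058,0.046,0.143],[-0.058,0.046,0.143],[-0.058,0.046,0.143],[-0.058,0.046,0.143],[-0.058,0.046,0.143],[-0.058,0.046,0.143],[-0.058,0.046,0.143],[-0.058,0.046,0.143],[-0.058,0.046,0.143],[-0.058,0.046,0.143],[-0.058,0.046,0.143],[-0.058,0.046,0.143]]}'
python3 -m crank '{"fingers":[0.33],"translation":[[0,0,0]],"rotation":[[0,0,0]]}'
python3 - <<'E'
from h import *
s=st(); print(vpos(s['tcp_pos'])); d=cap('wrist'); P=cloud(d); v=np.array([vpos(p) for p in P.reshape(-1,3)])
for w in(-69,-23,23,69):
    m=(abs(v[:,1]-w)<14)&(v[:,2]>12)&(v[:,2]<25)&(v[:,0]>0)&(v[:,0]<100); print('rod',m.sum(),np.percentile(v[m],[1,50,99],axis=0).round(1).tolist() if m.sum() else '')
plan(vw(43,-22.5,13),SIDE,5)
E
```

```text
clock: 36.72
tcp_pos: [0.5103, -0.0977, 0.1277]
orientation: [0.673, 0.635, 0.271, -0.265]
wrist_force: [0.6, -0.4, -0.4]
opening: 0.028
finger_force: 0.0
clock: 36.85
tcp_pos: [0.5097, -0.0985, 0.1267]
orientation: [0.673, 0.635, 0.271, -0.265]
wrist_force: [0.7, -0.7, -0.0]
opening: 0.0283
finger_force: 0.0
t 36.85 p [509.7 -98.5 126.7] x [0.046 0.712 0.701] y [ 0.999 -0.053 -0.012] z [ 0.029  0.701 -0.713] F [ 0.7 -0.7 -0. ] op 0.0283 ff 0.0 q [-0.64  0.15  1.54  0.65  1.89 -0.52]
[ 32.9 -19.   86.9]
rod 0 
rod 2894 [[1.6, -30.0, 13.4], [46.4, -22.5, 16.4], [84.7, -15.2, 19.3]]
rod 2802 [[3.2, 15.8, 12.9], [47.7, 22.7, 16.2], [84.3, 30.9, 19.3]]
rod 2078 [[1.2, 61.9, 12.4], [34.6, 67.6, 16.2], [65.8, 77.0, 19.3]]
5 T [[0.19,0.07,1.47],[0.19,0.07,1.47],[0.18,0.07,1.47],[0.18,0.07,1.47],[0.18,0.07,1.47]] R each [-0.001, 0.002, -0.002]
```

```bash

python3 -m crank '{"fingers":[0.33,0.33,0.33,0.33,0.33,0.33,0.1,0,0,0,0],"translation":[[0.5,0.2,1.5],[0.5,0.15,1.5],[0,0,2],[0,0,1.5],[0,0,0.9],[0,0,0],[0,0,0],[0,0,0],[0,0,0],[0,0,0],[0,0,0]],"rotation":[[-0.005,0.008,-0.01],[0,0,0],[0,0,0],[0,0,0],[0,0,0],[0,0,0],[0,0,0],[0,0,0],[0,0,0],[0,0,0],[0,0,0]]}' 60
python3 - <<'E'
from h import *
s=st(); print(vpos(s['tcp_pos']))
E
python3 -m crank '{"fingers":[0,0,0,0,0],"translation":[[0,0,-1.5],[0,0,-3],[0,0,-3],[0,0,-2],[0,0,0]],"rotation":[[0,0,0],[0,0,0],[0,0,0],[0,0,0],[0,0,0]]}'
python3 - <<'E'
from h import *
s=st(); print(vpos(s['tcp_pos'])); p=np.array(s['tcp_pos']); plan([.47,.09,.225],frame(CY,-Z),6)
E
```

```text
clock: 38.28
tcp_pos: [0.5163, -0.038, 0.0831]
orientation: [0.668, 0.639, 0.276, -0.263]
wrist_force: [-4.6, -3.9, 4.7]
opening: 0.0128
finger_force: 60.9
t 38.27 p [516.3 -38.   83.1] x [0.031 0.708 0.706] y [ 0.999 -0.045  0.001] z [ 0.033  0.705 -0.708] F [-4.6 -3.9  4.7] op 0.0128 ff 60.9 q [-0.55  0.12  1.65  0.68  1.76 -0.51]
[ 45.  -22.9  13.1]
clock: 38.9
tcp_pos: [0.514, -0.1058, 0.1508]
orientation: [0.668, 0.639, 0.277, -0.262]
wrist_force: [-0.2, 0.6, -0.6]
opening: 0.013
finger_force: 60.0
t 38.9 p [ 514.  -105.8  150.8] x [0.031 0.708 0.705] y [ 0.999 -0.047  0.003] z [ 0.035  0.704 -0.709] F [-0.2  0.6 -0.6] op 0.013 ff 60.0 q [-0.65  0.15  1.5   0.67  1.92 -0.51]
[ 44.9 -23.6 109. ]
6 T [[3.16,-0.88,1.4],[3.35,-0.73,0.99],[3.47,-0.58,0.56],[3.54,-0.44,0.11],[3.54,-0.3,-0.34],[3.47,-0.17,-0.8]] R each [0.017, -0.13, -0.04]
```

```bash

python3 -m crank '{"fingers":[0,0,0,0,0,0,0],"translation":[[3.2,-0.9,1.4],[3.3,-0.7,1],[3.5,-0.6,0.5],[3.5,-0.4,0.1],[3.5,-0.3,-0.4],[3.5,-0.2,-0.8],[0,0,0]],"rotation":[[0.017,-0.13,-0.04],[0.017,-0.13,-0.04],[0.017,-0.13,-0.04],[0.017,-0.13,-0.04],[0.017,-0.13,-0.04],[0.017,-0.13,-0.04],[0,0,0]]}'
python3 - <<'E'
from h import *
s=st(); plan(cw(0,37,110),CASE,10)
E
```

```text
clock: 39.78
tcp_pos: [0.468, 0.0959, 0.2257]
orientation: [0.625, 0.78, 0.0, -0.0]
wrist_force: [0.4, -1.2, -0.9]
opening: 0.0128
finger_force: 60.0
t 39.77 p [468.   95.9 225.7] x [-0.218  0.976  0.   ] y [0.976 0.218 0.   ] z [ 0.  0. -1.] F [ 0.4 -1.2 -0.9] op 0.0128 ff 60.0 q [ 0.13 -0.24  1.57  0.    1.81 -0.09]
10 T [[2.23,0.18,1.16],[2.18,0.52,1.16],[2.07,0.86,1.16],[1.91,1.17,1.16],[1.71,1.45,1.16],[1.46,1.7,1.16],[1.18,1.9,1.16],[0.87,2.06,1.16],[0.54,2.17,1.16],[0.2,2.23,1.16]] R each [0.0, -0.0, -0.156]
```

```bash

python3 -m crank '{"fingers":[0,0,0,0,0,0,0,0,0,0,0,0],"translation":[[2.2,0.2,1.1],[2.2,0.5,1.1],[2.1,0.9,1.1],[1.9,1.2,1.1],[1.7,1.4,1.1],[1.5,1.7,1.1],[1.2,1.9,1.1],[0.9,2,1.1],[0.5,2.2,1.1],[0.2,2.2,1.1],[0,0,0],[0,0,0]],"rotation":[[0,0,-0.156],[0,0,-0.156],[0,0,-0.156],[0,0,-0.156],[0,0,-0.156],[0,0,-0.156],[0,0,-0.156],[0,0,-0.156],[0,0,-0.156],[0,0,-0.156],[0,0,0],[0,0,0]]}'
python3 - <<'E'
from h import *
s=st(); print(cpos(s['tcp_pos'])); plan(cw(0,37,30),CASE,4)
d=cap('wrist');P=cloud(d); v=np.array([cpos(p) for p in P.reshape(-1,3)]); m=(abs(v[:,0])<54)&(abs(v[:,1]+36)<18)&(v[:,2]>28)&(v[:,2]<45); print(m.sum(),np.percentile(v[m],[2,50,98],axis=0).tolist())
E
```

```text
clock: 41.28
tcp_pos: [0.4399, 0.3112, 0.1144]
orientation: [-0.097, 0.995, -0.0, -0.001]
wrist_force: [0.6, -0.1, 0.2]
opening: 0.0131
finger_force: 60.0
t 41.27 p [439.9 311.2 114.4] x [-0.981 -0.194  0.003] y [-0.194  0.981 -0.   ] z [-0.003 -0.001 -1.   ] F [ 0.6 -0.1  0.2] op 0.0131 ff 60.0 q [ 0.55 -0.06  1.6   0.    1.6  -1.21]
[  1.4  30.2 114.4]
4 T [[0.03,0.17,2.11],[0.03,0.17,2.11],[0.03,0.17,2.11],[0.03,0.17,2.11]] R each [-0.0, -0.001, -0.003]
2140 [[-38.022, -41.722, 28.2], [2.6, -34.0, 31.0], [53.7, -27.97800000000002, 32.9]]
```

```bash

python3 -m crank '{"fingers":[0,0,0,0,0,0,0,0],"translation":[[0,0.7,2.5],[0,0,2.5],[0,0,2],[0,0,1],[0,0,0.3],[0,0,0.1],[0,0,0],[0,0,0]],"rotation":[[0,0,0],[0,0,0],[0,0,0],[0,0,0],[0,0,0],[0,0,0],[0,0,0],[0,0,0]]}'
python3 -m crank '{"fingers":[0,0],"translation":[[0,0,0.1],[0,0,0]],"rotation":[[0,0,0],[0,0,0]]}'
python3 - <<'E'
from h import *
s=st(); print(cpos(s['tcp_pos']))
E
```

```text
clock: 42.32
tcp_pos: [0.4385, 0.3194, 0.0317]
orientation: [-0.099, 0.995, 0.0, -0.0]
wrist_force: [-0.3, 0.4, -1.0]
opening: 0.0131
finger_force: 60.0
clock: 42.58
tcp_pos: [0.4382, 0.3191, 0.03]
orientation: [-0.099, 0.995, -0.0, -0.001]
wrist_force: [-0.1, -0.3, -0.1]
opening: 0.0132
finger_force: 60.0
t 42.58 p [438.2 319.1  30. ] x [-0.98  -0.197  0.002] y [-0.197  0.98   0.   ] z [-0.002 -0.    -1.   ] F [-0.1 -0.3 -0.1] op 0.0132 ff 60.0 q [ 0.57 -0.    1.7   0.    1.44 -1.2 ]
[ 1.4 38.3 30. ]
```

```bash

python3 -m crank '{"fingers":[0,0,0.19,0.21,0.23,0.26,0.26,0.26,0.26,0.26,0.26,0.26],"translation":[[0,0,0.1],[0,0,0],[0,0,0],[0,0,0],[0,0,0],[0,0,0],[0,0,0],[0,0,-0.5],[0,0,-2],[0,0,-4],[0,0,-5],[0,0,-4]],"rotation":[[0,0,0],[0,0,0],[0,0,0],[0,0,0],[0,0,0],[0,0,0],[0,0,0],[0,0,0],[0,0,0],[0,0,0],[0,0,0],[0,0,0]]}' 60
python3 - <<'E'
from h import *
s=st(); print(cpos(s['tcp_pos'])); d=cap('wrist')
P=cloud(d); v=np.array([cpos(p) for p in P.reshape(-1,3)])
for y in(-36,40): m=(abs(v[:,0])<54)&(abs(v[:,1]-y)<18)&(v[:,2]>28)&(v[:,2]<45); print(m.sum(),np.percentile(v[m],[2,50,98],axis=0).tolist())
plan(vw(43,23,90),SIDE,12)
E
```

```text
clock: 44.08
tcp_pos: [0.4388, 0.3193, 0.1883]
orientation: [-0.099, 0.995, 0.001, 0.001]
wrist_force: [0.6, 0.3, 0.0]
opening: 0.0219
finger_force: 0.0
t 44.08 p [438.8 319.3 188.3] x [-0.98  -0.197 -0.002] y [-0.197  0.98   0.001] z [ 0.002  0.002 -1.   ] F [0.6 0.3 0. ] op 0.0219 ff 0.0 q [ 0.57 -0.07  1.48  0.    1.73 -1.2 ]
[  2.   38.4 188.3]
1261 [[-38.0, -40.9, 28.3], [1.5, -34.0, 31.0], [53.7, -28.0, 32.6]]
1225 [[-36.3, 36.3, 28.348], [2.1, 42.5, 31.1], [44.952, 48.1, 32.7]]
12 T [[0.45,-3.41,0.47],[-0.06,-3.46,0.28],[-0.56,-3.43,0.06],[-1.04,-3.31,-0.17],[-1.48,-3.11,-0.42],[-1.88,-2.84,-0.67],[-2.23,-2.5,-0.92],[-2.51,-2.1,-1.16],[-2.72,-1.65,-1.39],[-2.85,-1.17,-1.6],[-2.9,-0.66,-1.79],[-2.87,-0.14,-1.95]] R each [-0.058, 0.046, 0.143]
```

```bash

python3 -m crank '{"fingers":[0.33,0.33,0.33,0.33,0.33,0.33,0.33,0.33,0.33,0.33,0.33,0.33],"translation":[[0.4,-3.4,0.5],[-0.1,-3.5,0.3],[-0.6,-3.4,0],[-1,-3.3,-0.2],[-1.5,-3.1,-0.4],[-1.9,-2.8,-0.7],[-2.2,-2.5,-0.9],[-2.5,-2.1,-1.2],[-2.7,-1.6,-1.4],[-2.8,-1.2,-1.6],[-2.8,-0.7,-1.8],[-2.7,-0.1,-2]],"rotation":[[-0.058,0.046,0.143],[-0.058,0.046,0.143],[-0.058,0.046,0.143],[-0.058,0.046,0.143],[-0.058,0.046,0.143],[-0.058,0.046,0.143],[-0.058,0.046,0.143],[-0.058,0.046,0.143],[-0.058,0.046,0.143],[-0.058,0.046,0.143],[-0.058,0.046,0.143],[-0.058,0.046,0.143]]}'
python3 -m crank '{"fingers":[0.33],"translation":[[0,0,0]],"rotation":[[0,0,0]]}'
python3 - <<'E'
from h import *
s=st(); print(vpos(s['tcp_pos'])); d=cap('wrist'); P=cloud(d); v=np.array([vpos(p) for p in P.reshape(-1,3)])
for w in(-23,23,69):
    m=(abs(v[:,1]-w)<14)&(v[:,2]>12)&(v[:,2]<25)&(v[:,0]>0)&(v[:,0]<100); print('rod',m.sum(),np.percentile(v[m],[1,50,99],axis=0).round(1).tolist() if m.sum() else '')
plan(vw(43,23.3,12.5),SIDE,5)
E
```

```text
clock: 45.62
tcp_pos: [0.4663, -0.0919, 0.133]
orientation: [0.672, 0.636, 0.272, -0.263]
wrist_force: [0.1, 0.5, -0.1]
opening: 0.0285
finger_force: 0.0
clock: 45.75
tcp_pos: [0.4658, -0.0927, 0.132]
orientation: [0.673, 0.636, 0.271, -0.263]
wrist_force: [-1.0, 0.5, -0.2]
opening: 0.028
finger_force: 0.0
t 45.75 p [465.8 -92.7 132. ] x [0.043 0.713 0.7  ] y [ 0.999 -0.052 -0.009] z [ 0.03   0.699 -0.714] F [-1.   0.5 -0.2] op 0.028 ff 0.0 q [-0.68  0.04  1.64  0.64  1.91 -0.55]
[39.3 25.1 88. ]
rod 0 
rod 2823 [[1.4, 16.5, 13.1], [46.4, 23.9, 16.2], [84.6, 31.3, 19.1]]
rod 1900 [[3.1, 61.8, 12.8], [38.3, 68.6, 16.4], [66.5, 76.8, 19.3]]
5 T [[0.07,0.03,1.5],[0.06,0.03,1.5],[0.06,0.03,1.5],[0.06,0.03,1.5],[0.05,0.03,1.5]] R each [-0.001, 0.002, -0.002]
```

```bash

python3 -m crank '{"fingers":[0.33,0.33,0.33,0.33,0.33,0.33,0.1,0,0,0,0],"translation":[[0.3,0.1,1.5],[0,0,1.5],[0,0,2],[0,0,1.6],[0,0,0.9],[0,0,0],[0,0,0],[0,0,0],[0,0,0],[0,0,0],[0,0,0]],"rotation":[[-0.005,0.008,-0.01],[0,0,0],[0,0,0],[0,0,0],[0,0,0],[0,0,0],[0,0,0],[0,0,0],[0,0,0],[0,0,0],[0,0,0]]}' 60
python3 - <<'E'
from h import *
s=st(); print(vpos(s['tcp_pos']))
E
python3 -m crank '{"fingers":[0,0,0,0,0],"translation":[[0,0,-1.5],[0,0,-3],[0,0,-3],[0,0,-2],[0,0,0]],"rotation":[[0,0,0],[0,0,0],[0,0,0],[0,0,0],[0,0,0]]}'
python3 - <<'E'
from h import *
s=st(); print(vpos(s['tcp_pos'])); p=np.array(s['tcp_pos']); plan([.45,.09,.225],frame(CY,-Z),6)
E
```

```text
clock: 47.18
tcp_pos: [0.4695, -0.0358, 0.0813]
orientation: [0.667, 0.639, 0.277, -0.263]
wrist_force: [-4.9, -2.7, 4.4]
opening: 0.0132
finger_force: 60.9
t 47.17 p [469.5 -35.8  81.3] x [0.029 0.708 0.705] y [ 0.999 -0.044  0.003] z [ 0.033  0.705 -0.709] F [-4.9 -2.7  4.4] op 0.0132 ff 60.9 q [-0.6   0.02  1.77  0.66  1.78 -0.55]
[43.8 24.  11.8]
clock: 47.8
tcp_pos: [0.4672, -0.1037, 0.1491]
orientation: [0.668, 0.639, 0.277, -0.262]
wrist_force: [0.3, 0.4, -1.2]
opening: 0.013
finger_force: 59.9
t 47.8 p [ 467.2 -103.7  149.1] x [0.029 0.709 0.704] y [ 0.999 -0.046  0.005] z [ 0.036  0.704 -0.71 ] F [ 0.3  0.4 -1.2] op 0.013 ff 59.9 q [-0.7   0.05  1.61  0.65  1.94 -0.56]
[ 43.7  23.2 107.8]
6 T [[3.17,-0.43,1.36],[3.34,-0.28,0.95],[3.44,-0.13,0.51],[3.48,0.01,0.06],[3.45,0.14,-0.39],[3.37,0.27,-0.83]] R each [0.017, -0.129, -0.039]
```

```bash

python3 -m crank '{"fingers":[0,0,0,0,0,0,0],"translation":[[3.2,-0.4,1.4],[3.3,-0.3,0.9],[3.4,-0.1,0.5],[3.5,0,0.1],[3.5,0.1,-0.4],[3.4,0.3,-0.8],[0,0,0]],"rotation":[[0.017,-0.129,-0.039],[0.017,-0.129,-0.039],[0.017,-0.129,-0.039],[0.017,-0.129,-0.039],[0.017,-0.129,-0.039],[0.017,-0.129,-0.039],[0,0,0]]}'
python3 - <<'E'
from h import *
s=st(); plan(cw(0,-1,110),CASE,10)
E
```

```text
clock: 48.68
tcp_pos: [0.4486, 0.097, 0.2249]
orientation: [0.627, 0.779, 0.002, -0.002]
wrist_force: [-0.1, -0.8, -1.1]
opening: 0.013
finger_force: 59.8
t 48.67 p [448.6  97.  224.9] x [-0.214  0.977  0.005] y [ 0.977  0.214 -0.   ] z [-0.001  0.005 -1.   ] F [-0.1 -0.8 -1.1] op 0.013 ff 59.8 q [ 0.13 -0.29  1.61  0.01  1.82 -0.08]
10 T [[1.79,0.36,1.16],[1.71,0.63,1.16],[1.6,0.89,1.16],[1.44,1.13,1.16],[1.25,1.34,1.15],[1.02,1.52,1.15],[0.78,1.66,1.15],[0.51,1.76,1.15],[0.23,1.82,1.15],[-0.06,1.83,1.15]] R each [0.0, -0.0, -0.156]
```

```bash

python3 -m crank '{"fingers":[0,0,0,0,0,0,0,0,0,0,0,0],"translation":[[1.8,0.4,1.1],[1.7,0.6,1.1],[1.6,0.9,1.1],[1.5,1.2,1.1],[1.3,1.4,1.1],[1.1,1.6,1.1],[0.8,1.7,1.1],[0.5,1.8,1.1],[0.3,1.9,1.1],[0,1.9,1.1],[0,0,0],[0,0,0]],"rotation":[[0,0,-0.156],[0,0,-0.156],[0,0,-0.156],[0,0,-0.156],[0,0,-0.156],[0,0,-0.156],[0,0,-0.156],[0,0,-0.156],[0,0,-0.156],[0,0,-0.156],[0,0,0],[0,0,0]]}'
python3 - <<'E'
from h import *
s=st(); print(cpos(s['tcp_pos'])); plan(cw(1,-1,32),CASE,4)
E
```

```text
clock: 50.18
tcp_pos: [0.4471, 0.2793, 0.1148]
orientation: [-0.095, 0.995, 0.002, -0.002]
wrist_force: [0.5, -0.2, -0.2]
opening: 0.0128
finger_force: 59.8
t 50.17 p [447.1 279.3 114.8] x [-0.982 -0.189  0.003] y [-0.189  0.982  0.005] z [-0.004  0.004 -1.   ] F [ 0.5 -0.2 -0.2] op 0.0128 ff 59.8 q [ 0.49 -0.09  1.64  0.01  1.6  -1.27]
[  1.9  -2.4 114.8]
4 T [[0.02,0.03,2.07],[0.02,0.03,2.07],[0.02,0.03,2.07],[0.02,0.03,2.07]] R each [0.001, -0.001, -0.004]
```

```bash

python3 -m crank '{"fingers":[0,0,0,0,0,0,0,0],"translation":[[0,0.45,2.5],[0,0,2.5],[0,0,2],[0,0,1],[0,0,0.3],[0,0,0.2],[0,0,0],[0,0,0]],"rotation":[[0,0,-0.015],[0,0,0],[0,0,0],[0,0,0],[0,0,0],[0,0,0],[0,0,0],[0,0,0]]}'
python3 -m crank '{"fingers":[0,0],"translation":[[0,0,0.1],[0,0,0]],"rotation":[[0,0,0],[0,0,0]]}'
python3 - <<'E'
from h import *
s=st(); print(cpos(s['tcp_pos']))
E
```

```text
clock: 51.18
tcp_pos: [0.4462, 0.2855, 0.0309]
orientation: [-0.104, 0.995, 0.003, -0.001]
wrist_force: [-0.1, 0.4, -1.4]
opening: 0.0132
finger_force: 59.8
clock: 51.42
tcp_pos: [0.4458, 0.2853, 0.0292]
orientation: [-0.104, 0.995, 0.002, -0.001]
wrist_force: [-1.1, 0.2, -0.9]
opening: 0.013
finger_force: 59.8
t 51.42 p [445.8 285.3  29.2] x [-0.978 -0.208  0.002] y [-0.208  0.978  0.005] z [-0.003  0.005 -1.   ] F [-1.1  0.2 -0.9] op 0.013 ff 59.8 q [ 0.5  -0.04  1.74  0.01  1.44 -1.28]
[ 1.9  3.6 29.2]
```

```bash

python3 -m crank '{"fingers":[0,0,0.19,0.21,0.23,0.25,0.25,0.25,0.25,0.25,0.25,0.25],"translation":[[0,0,0.1],[0,0,0],[0,0,0],[0,0,0],[0,0,0],[0,0,0],[0,0,0],[0,0,-0.5],[0,0,-2],[0,0,-4],[0,0,-5],[0,0,-4]],"rotation":[[0,0,0],[0,0,0],[0,0,0],[0,0,0],[0,0,0],[0,0,0],[0,0,0],[0,0,0],[0,0,0],[0,0,0],[0,0,0],[0,0,0]]}' 60
python3 - <<'E'
from h import *
s=st(); print(cpos(s['tcp_pos'])); d=cap('wrist')
P=cloud(d); v=np.array([cpos(p) for p in P.reshape(-1,3)])
for y in(-36,2,42): m=(abs(v[:,0])<54)&(abs(v[:,1]-y)<18)&(v[:,2]>28)&(v[:,2]<45); print(m.sum(),np.percentile(v[m],[2,50,98],axis=0).tolist())
plan(vw(35,69,90),SIDE,12)
d=cap('top'); P=cloud(d); q=P[186:300,315:412].reshape(-1,3); m=(q[:,2]>0.0)&(q[:,2]<0.03)
# tray by dark colour
f=d['frame'][186:300,315:412].reshape(-1,3).astype(int); k=(f.max(1)<60)&(q[:,2]>-.01)&(q[:,2]<.04); print('tray',cv2.minAreaRect((q[k][:,:2]*1000).astype(np.float32)),np.percentile(q[k],[2,98],axis=0).round(3))
E
```

```text
clock: 52.92
tcp_pos: [0.4466, 0.2847, 0.1875]
orientation: [-0.104, 0.995, 0.003, 0.001]
wrist_force: [1.0, -0.5, 0.2]
opening: 0.0216
finger_force: 0.0
t 52.92 p [446.6 284.7 187.5] x [-0.978 -0.208 -0.002] y [-0.208  0.978  0.006] z [ 0.001  0.006 -1.   ] F [ 1.  -0.5  0.2] op 0.0216 ff 0.0 q [ 0.5  -0.11  1.52  0.01  1.73 -1.28]
[  2.6   2.9 187.5]
1263 [[-38.5, -41.7, 28.224], [3.6, -34.7, 31.0], [53.775999999999996, -28.7, 32.8]]
1256 [[-36.79, 1.4, 28.3], [1.9500000000000002, 7.6, 31.0], [45.290000000000006, 13.8, 32.7]]
1232 [[-36.2, 36.2, 28.3], [2.3, 42.0, 31.0], [45.2, 48.4, 32.7]]
12 T [[0.88,-3.06,0.49],[0.41,-3.18,0.34],[-0.06,-3.22,0.16],[-0.53,-3.18,-0.04],[-0.97,-3.06,-0.25],[-1.38,-2.87,-0.48],[-1.75,-2.61,-0.71],[-2.06,-2.29,-0.94],[-2.32,-1.91,-1.17],[-2.5,-1.49,-1.38],[-2.62,-1.04,-1.57],[-2.66,-0.56,-1.73]] R each [-0.058, 0.046, 0.144]
tray ((437.5462646484375, -335.6163330078125), (217.02218627929688, 269.918701171875), 85.61600494384766) [[ 0.307 -0.441  0.   ]
 [ 0.567 -0.232  0.023]]
```

```bash

python3 -m crank '{"fingers":[0.33,0.33,0.33,0.33,0.33,0.33,0.33,0.33,0.33,0.33,0.33,0.33],"translation":[[0.9,-3.1,0.5],[0.4,-3.2,0.3],[-0.1,-3.2,0.1],[-0.5,-3.2,-0.1],[-1,-3.1,-0.3],[-1.4,-2.9,-0.5],[-1.8,-2.6,-0.7],[-2.1,-2.3,-0.9],[-2.3,-1.9,-1.2],[-2.4,-1.5,-1.4],[-2.5,-1,-1.6],[-2.5,-0.6,-1.7]],"rotation":[[-0.058,0.046,0.143],[-0.058,0.046,0.143],[-0.058,0.046,0.143],[-0.058,0.046,0.143],[-0.058,0.046,0.143],[-0.058,0.046,0.143],[-0.058,0.046,0.143],[-0.058,0.046,0.143],[-0.058,0.046,0.143],[-0.058,0.046,0.143],[-0.058,0.046,0.143],[-0.058,0.046,0.143]]}'
python3 -m crank '{"fingers":[0.33],"translation":[[0,0,0]],"rotation":[[0,0,0]]}'
python3 - <<'E'
from h import *
s=st(); print(vpos(s['tcp_pos'])); d=cap('wrist'); P=cloud(d); v=np.array([vpos(p) for p in P.reshape(-1,3)])
for w in(23,69):
    m=(abs(v[:,1]-w)<14)&(v[:,2]>12)&(v[:,2]<25)&(v[:,0]>0)&(v[:,0]<100); print('rod',m.sum(),np.percentile(v[m],[1,50,99],axis=0).round(1).tolist() if m.sum() else '')
plan(vw(35,69.5,12.5),SIDE,5)
E
```

```text
clock: 54.52
tcp_pos: [0.421, -0.0972, 0.1268]
orientation: [0.669, 0.639, 0.271, -0.267]
wrist_force: [0.1, 0.1, -0.3]
opening: 0.0279
finger_force: 0.0
clock: 54.65
tcp_pos: [0.4204, -0.0978, 0.1258]
orientation: [0.669, 0.639, 0.271, -0.267]
wrist_force: [0.4, -0.9, 0.2]
opening: 0.0284
finger_force: 0.0
t 54.65 p [420.4 -97.8 125.8] x [0.037 0.709 0.704] y [ 0.999 -0.041 -0.011] z [ 0.021  0.704 -0.71 ] F [ 0.4 -0.9  0.2] op 0.0284 ff 0.0 q [-0.74 -0.03  1.73  0.61  1.94 -0.62]
[29.9 70.2 88.6]
rod 0 
rod 2158 [[1.2, 62.4, 13.4], [35.3, 69.6, 16.4], [66.3, 77.3, 19.4]]
5 T [[0.09,0.02,1.52],[0.08,0.02,1.52],[0.08,0.02,1.52],[0.08,0.01,1.52],[0.08,0.01,1.52]] R each [-0.002, 0.001, -0.0]
```

```bash

python3 -m crank '{"fingers":[0.33,0.33,0.33,0.33,0.33,0.33,0.1,0,0,0,0],"translation":[[0.4,0.07,1.5],[0,0,1.5],[0,0,2],[0,0,1.7],[0,0,0.9],[0,0,0],[0,0,0],[0,0,0],[0,0,0],[0,0,0],[0,0,0]],"rotation":[[-0.01,0.005,0],[0,0,0],[0,0,0],[0,0,0],[0,0,0],[0,0,0],[0,0,0],[0,0,0],[0,0,0],[0,0,0],[0,0,0]]}' 60
python3 - <<'E'
from h import *
s=st(); print(vpos(s['tcp_pos']))
E
python3 -m crank '{"fingers":[0,0,0,0,0],"translation":[[0,0,-1.5],[0,0,-3],[0,0,-3],[0,0,-2],[0,0,0]],"rotation":[[0,0,0],[0,0,0],[0,0,0],[0,0,0],[0,0,0]]}'
python3 - <<'E'
from h import *
s=st(); print(vpos(s['tcp_pos'])); plan([.43,-.315,.15],frame([.075,.997,0],-Z),6)
d=cap('top'); P=cloud(d); q=P[186:300,300:420].reshape(-1,3)
f=d['frame'][186:300,300:420].reshape(-1,3).astype(int); k=(f.max(1)<60)&(q[:,2]>-.01)&(q[:,2]<.04); print('tray',cv2.minAreaRect((q[k][:,:2]*1000).astype(np.float32)))
E
```

```text
clock: 56.08
tcp_pos: [0.4236, -0.0399, 0.076]
orientation: [0.668, 0.639, 0.275, -0.266]
wrist_force: [-4.4, -1.4, 4.0]
opening: 0.0129
finger_force: 60.4
t 56.08 p [423.6 -39.9  76. ] x [0.032 0.706 0.707] y [ 0.999 -0.043 -0.003] z [ 0.028  0.706 -0.707] F [-4.4 -1.4  4. ] op 0.0129 ff 60.4 q [-0.65 -0.07  1.87  0.64  1.81 -0.6 ]
[35.7 69.6 12.4]
clock: 56.7
tcp_pos: [0.4219, -0.108, 0.1436]
orientation: [0.668, 0.639, 0.276, -0.264]
wrist_force: [0.6, -0.4, -1.2]
opening: 0.0127
finger_force: 59.8
t 56.7 p [ 421.9 -108.   143.6] x [0.032 0.708 0.706] y [ 0.999 -0.045 -0.   ] z [ 0.032  0.705 -0.709] F [ 0.6 -0.4 -1.2] op 0.0127 ff 59.8 q [-0.76 -0.03  1.7   0.62  1.97 -0.61]
[ 35.4  68.3 108.3]
6 T [[-2.36,0.29,-2.5],[-2.67,0.31,-2.17],[-2.93,0.32,-1.81],[-3.14,0.34,-1.41],[-3.29,0.36,-0.99],[-3.39,0.38,-0.55]] R each [-0.002, -0.131, 0.005]
tray ((437.98272705078125, -336.06134033203125), (218.7725067138672, 270.3345642089844), 85.40641784667969)
```

```bash

python3 -m crank '{"fingers":[0,0,0,0,0,0,0,0],"translation":[[-2.4,0.3,-2.5],[-2.7,0.3,-2.2],[-2.9,0.3,-1.8],[-3.1,0.3,-1.4],[-3.3,0.4,-1],[-3.4,0.4,-0.5],[0,0,0],[0,0,0]],"rotation":[[-0.002,-0.131,0.005],[-0.002,-0.131,0.005],[-0.002,-0.131,0.005],[-0.002,-0.131,0.005],[-0.002,-0.131,0.005],[-0.002,-0.131,0.005],[0,0,0],[0,0,0]]}'
python3 - <<'E'
from h import *
s=st(); d=cap('wrist'); P=cloud(d).reshape(-1,3); f=d['frame'].reshape(-1,3).astype(int)
m=(P[:,2]>.014)&(P[:,2]<.03)&(P[:,0]>.25)&(P[:,0]<.65)&(P[:,1]<-.2)&(P[:,1]>-.5); print('rim/bars',np.percentile(P[m],[1,50,99],axis=0).round(3).tolist())
m=(abs(P[:,0]-.43)<.08)&(abs(P[:,1]+.3)<.05)&(P[:,2]<.03); print('floor',np.percentile(P[m][:,2],[5,50,95]).round(4))
d=cap('top'); P=cloud(d); q=P[170:310,290:430].reshape(-1,3)
f=d['frame'][170:310,290:430].reshape(-1,3).astype(int); k=(f.max(1)<60)&(q[:,2]>-.01)&(q[:,2]<.03); print('tray',cv2.minAreaRect((q[k][:,:2]*1000).astype(np.float32)))
E
```

```text
clock: 57.75
tcp_pos: [0.4293, -0.3122, 0.147]
orientation: [0.733, 0.68, -0.0, -0.003]
wrist_force: [-0.3, -0.3, -0.9]
opening: 0.0133
finger_force: 59.8
t 57.75 p [ 429.3 -312.2  147. ] x [0.074 0.997 0.003] y [ 0.997 -0.074 -0.004] z [-0.004  0.003 -1.   ] F [-0.3 -0.3 -0.9] op 0.0133 ff 59.8 q [-0.69 -0.09  1.57  0.    1.66 -0.62]
rim/bars [[0.3, -0.432, 0.014], [0.452, -0.268, 0.022], [0.578, -0.222, 0.024]]
floor [0.0044 0.0056 0.0067]
tray ((465.794189453125, -276.63671875), (339.89996337890625, 318.96832275390625), 86.04303741455078)
```

```bash

python3 -m crank '{"fingers":[0,0,0,0,0,0,0,0,0],"translation":[[-0.3,0,3],[0,0,3],[0,0,3],[0,0,2],[0,0,1],[0,0,0.4],[0,0,0.2],[0,0,0],[0,0,0]],"rotation":[[0,0,0],[0,0,0],[0,0,0],[0,0,0],[0,0,0],[0,0,0],[0,0,0],[0,0,0],[0,0,0]]}'
python3 -m crank '{"fingers":[0,0],"translation":[[0,0,0.15],[0,0,0]],"rotation":[[0,0,0],[0,0,0]]}'
python3 -m crank '{"fingers":[0,0],"translation":[[0,0,0.1],[0,0,0]],"rotation":[[0,0,0],[0,0,0]]}'
```

```text
clock: 58.98
tcp_pos: [0.4293, -0.317, 0.0229]
orientation: [0.733, 0.68, -0.001, -0.0]
wrist_force: [0.5, 0.6, -0.8]
opening: 0.0129
finger_force: 59.8
clock: 59.22
tcp_pos: [0.4289, -0.3168, 0.0205]
orientation: [0.733, 0.68, -0.001, -0.001]
wrist_force: [-0.0, -0.2, 0.8]
opening: 0.0131
finger_force: 59.8
clock: 59.48
tcp_pos: [0.4288, -0.3168, 0.0195]
orientation: [0.733, 0.68, -0.001, -0.001]
wrist_force: [0.2, -0.4, -0.7]
opening: 0.0132
finger_force: 59.8
```

```bash

python3 -m crank '{"fingers":[0,0],"translation":[[0,0,0.15],[0,0,0]],"rotation":[[0,0,0],[0,0,0]]}'
python3 -m crank '{"fingers":[0,0.19,0.21,0.23,0.26,0.3,0.3,0.3,0.3,0.3,0.3,0.3],"translation":[[0,0,0],[0,0,0],[0,0,0],[0,0,0],[0,0,0],[0,0,0],[0,0,-0.5],[0,0,-2],[0,0,-4],[0,0,-5],[0,0,-4],[0,0,-4]],"rotation":[[0,0,0],[0,0,0],[0,0,0],[0,0,0],[0,0,0],[0,0,0],[0,0,0],[0,0,0],[0,0,0],[0,0,0],[0,0,0],[0,0,0]]}' 60
python3 - <<'E'
from h import *
s=st(); d=cap('wrist'); P=cloud(d).reshape(-1,3); m=(P[:,2]>.012)&(P[:,2]<.04)&(abs(P[:,0]-.43)<.04)&(abs(P[:,1]+.315)<.06); print('broken',m.sum(),np.percentile(P[m],[1,50,99],axis=0).round(4).tolist())
d=cap('top'); P=cloud(d).reshape(-1,3); v=np.array([cpos(p) for p in P]); m=(abs(v[:,1])<110)&(v[:,0]>55)&(v[:,0]<170)&(v[:,2]>60)&(v[:,2]<250); print('lid',m.sum(),np.percentile(v[m],[1,50,99],axis=0).tolist())
for z in (60,80,100,120,140,155): k=m&(abs(v[:,2]-z)<6); print(z,k.sum(),np.percentile(v[k][:,0],[5,50,95]) if k.sum() else '')
m=(v[:,0]>70)&(v[:,0]<200)&(abs(v[:,1])<100)&(v[:,2]>8)&(v[:,2]<60); print('behind',m.sum(),np.percentile(v[m],[1,50,99],axis=0).tolist())
m=(v[:,0]>-10)&(v[:,0]<100)&(v[:,1]>-150)&(v[:,1]<-97)&(v[:,2]>20)&(v[:,2]<60); print('jar',m.sum(),np.percentile(v[m],[1,50,99],axis=0).tolist())
E
```

```text
clock: 59.72
tcp_pos: [0.4288, -0.3167, 0.0179]
orientation: [0.733, 0.68, -0.001, -0.001]
wrist_force: [0.6, 0.8, -0.3]
opening: 0.0135
finger_force: 59.8
clock: 61.22
tcp_pos: [0.4294, -0.3166, 0.2167]
orientation: [0.733, 0.68, -0.001, 0.001]
wrist_force: [0.5, -0.4, 0.2]
opening: 0.0258
finger_force: 0.0
t 61.23 p [ 429.4 -316.6  216.7] x [ 0.075  0.997 -0.002] y [ 0.997 -0.075 -0.001] z [-0.001 -0.002 -1.   ] F [ 0.5 -0.4  0.2] op 0.0258 ff 0.0 q [-0.7  -0.09  1.45 -0.    1.78 -0.62]
broken 1022 [[0.4241, -0.3523, 0.0125], [0.4335, -0.3184, 0.0192], [0.4429, -0.2873, 0.0215]]
lid 1177 [[71.17999999999999, -95.6, 61.1], [88.0, -1.1, 122.2], [102.7, 90.7, 166.3]]
60 70 [69.545 75.4   77.81 ]
80 103 [73.21 79.2  81.55]
100 114 [78.025 83.85  86.2  ]
120 122 [82.015 88.2   90.4  ]
140 39 [85.26 88.9  90.79]
155 201 [ 89.6  92.2 102.3]
behind 663 [[70.462, -98.81400000000001, 11.462], [180.0, -36.5, 17.4], [199.5, 71.942, 59.076]]
jar 16 [[95.16, -148.68, 25.36], [97.55000000000001, -141.55, 39.55], [99.685, -131.07000000000002, 44.465]]
```

The broken rod lies flat in the tray: top z ≈ 20 mm, x 0.434, y -0.352 to -0.287. Now the lid.

```bash
python3 - <<'E'
from h import *
plan(cw(150,0,250),frame(CY,-Z),12)
E
```

```text
12 T [[5.33,0.94,-0.27],[5.31,1.07,-0.27],[5.28,1.19,-0.27],[5.25,1.32,-0.27],[5.22,1.44,-0.26],[5.19,1.56,-0.26],[5.15,1.68,-0.26],[5.11,1.8,-0.25],[5.06,1.92,-0.25],[5.02,2.04,-0.25],[4.97,2.15,-0.25],[4.92,2.27,-0.24]] R each [0.0, 0.001, -0.023]
```

```bash

python3 -m crank '{"fingers":[0.1,0,0,0,0,0,0,0,0,0,0,0],"translation":[[5.3,0.9,-0.5],[5.3,1.1,-0.5],[5.3,1.2,-0.5],[5.3,1.3,-0.3],[5.2,1.4,-0.3],[5.2,1.6,-0.3],[5.2,1.7,-0.2],[5.1,1.8,-0.2],[5.1,1.9,-0.2],[5,2,-0.2],[5,2.2,-0.2],[4.9,2.3,0]],"rotation":[[0,0,-0.023],[0,0,-0.023],[0,0,-0.023],[0,0,-0.023],[0,0,-0.023],[0,0,-0.023],[0,0,-0.023],[0,0,-0.023],[0,0,-0.023],[0,0,-0.023],[0,0,-0.023],[0,0,-0.023]]}' 30
python3 -m crank '{"fingers":[0,0],"translation":[[0,0,0],[0,0,0]],"rotation":[[0,0,0],[0,0,0]]}'
python3 - <<'E'
from h import *
s=st(); print(cpos(s['tcp_pos']))
d=cap('wrist'); v=np.array([cpos(p) for p in cloud(d).reshape(-1,3)])
m=(v[:,0]>60)&(v[:,0]<125)&(abs(v[:,1])<100)&(v[:,2]>120)&(v[:,2]<190); print('lid top',m.sum(),np.percentile(v[m],[1,50,99],axis=0).tolist() if m.sum() else '')
m=(v[:,0]>125)&(v[:,0]<180)&(abs(v[:,1])<60)&(v[:,2]>-20)&(v[:,2]<200); print('below',m.sum(),np.percentile(v[m],[1,50,99],axis=0).tolist() if m.sum() else '')
E
```

```text
clock: 62.82
tcp_pos: [0.5921, 0.3154, 0.2473]
orientation: [0.632, 0.775, -0.001, -0.0]
wrist_force: [1.5, -0.3, 0.5]
opening: -0.0
finger_force: 0.0
clock: 63.08
tcp_pos: [0.5918, 0.3134, 0.2464]
orientation: [0.633, 0.775, -0.001, -0.001]
wrist_force: [0.7, 0.2, 0.8]
opening: 0.0005
finger_force: 0.0
t 63.08 p [591.8 313.4 246.4] x [-0.2    0.98  -0.001] y [ 0.98   0.2   -0.003] z [-0.003 -0.001 -1.   ] F [0.7 0.2 0.8] op 0.0005 ff 0.0 q [0.44 0.29 0.99 0.   1.86 0.24]
[150.6   1.4 246.4]
lid top 3551 [[90.65, -57.9, 160.1], [96.8, 26.1, 162.7], [102.1, 92.0, 167.3]]
below 4953 [[125.652, -58.6, -1.7], [154.1, 3.2, 0.3], [179.5, 58.3, 18.847999999999956]]
```

```bash

python3 -m crank '{"fingers":[0,0,0,0,0,0,0,0,0],"translation":[[0,0,4],[0,0,4],[0,0,1.6],[0,-2,0],[0,-1.5,0],[0,-1.5,0],[0,-1.5,0],[0,-1,0],[0,0,0]],"rotation":[[0,0,0],[0,0,0],[0,0,0],[0,0,0],[0,0,0],[0,0,0],[0,0,0],[0,0,0],[0,0,0]]}'
python3 - <<'E'
from h import *
s=st(); print(cpos(s['tcp_pos']))
E
python3 -m crank '{"fingers":[0,0,0,0,0,0],"translation":[[0,-2,0.3],[0,-2,0.3],[0,-1.2,0.75],[0,-1.2,0.75],[0,-1,1],[0,-1.1,1.1]],"rotation":[[0,0,0],[0,0,0],[0,0,0],[0,0,0],[0,0,0],[0,0,0]]}'
python3 - <<'E'
from h import *
s=st(); print(cpos(s['tcp_pos']))
E
```

```text
clock: 64.25
tcp_pos: [0.5182, 0.2984, 0.1518]
orientation: [0.633, 0.774, -0.0, -0.0]
wrist_force: [0.4, -0.7, 0.2]
opening: -0.0001
finger_force: 0.0
t 64.25 p [518.2 298.4 151.8] x [-0.199  0.98   0.   ] y [ 0.98   0.199 -0.001] z [-0.001  0.    -1.   ] F [ 0.4 -0.7  0.2] op -0.0001 ff 0.0 q [0.47 0.09 1.39 0.   1.67 0.26]
[ 75.4   1.7 151.8]
clock: 65.0
tcp_pos: [0.4351, 0.2815, 0.1088]
orientation: [0.633, 0.774, -0.001, -0.001]
wrist_force: [-0.3, 0.1, -1.0]
opening: 0.0001
finger_force: 0.2
t 65.0 p [435.1 281.5 108.8] x [-0.199  0.98   0.   ] y [ 0.98   0.199 -0.002] z [-0.002 -0.    -1.   ] F [-0.3  0.1 -1. ] op 0.0001 ff 0.2 q [ 0.51 -0.11  1.67  0.    1.59  0.31]
[ -9.4   2.2 108.8]
```

```bash

python3 -m crank '{"fingers":[0,0,0,0,0,0],"translation":[[0,-0.9,1.3],[0,-0.9,1.4],[0,-0.7,1.4],[0,-0.5,1],[0,0,0.2],[0,0,0]],"rotation":[[0,0,0],[0,0,0],[0,0,0],[0,0,0],[0,0,0],[0,0,0]]}'
python3 - <<'E'
from h import *
s=st(); print(cpos(s['tcp_pos']))
d=cap('top'); v=np.array([cpos(p) for p in cloud(d).reshape(-1,3)])
for x in(-60,-30,0,30,60):
    m=(abs(v[:,0]-x)<6)&(abs(abs(v[:,1])-85)<6); print(x,np.percentile(v[m][:,2],[10,50,90]).round(1) if m.sum() else '')
E
```

```text
clock: 65.75
tcp_pos: [0.4055, 0.2757, 0.056]
orientation: [0.633, 0.774, -0.001, -0.001]
wrist_force: [0.1, 0.2, 0.9]
opening: 0.0001
finger_force: 0.0
t 65.75 p [405.5 275.7  56. ] x [-0.2   0.98 -0.  ] y [ 0.98   0.2   -0.002] z [-0.002 -0.    -1.   ] F [0.1 0.2 0.9] op 0.0001 ff 0.0 q [ 0.53 -0.16  1.8   0.    1.5   0.33]
[-39.5   2.5  56. ]
-60 [41.7 44.7 48.7]
-30 [42.2 44.6 48.4]
0 [43.1 46.3 47.4]
30 [43.  45.5 48.1]
60 [42.6 45.8 48.3]
```

```bash

for i in 1; do python3 -m crank '{"fingers":[0,0,0],"translation":[[0,0,0.2],[0,0,0.1],[0,0,0]],"rotation":[[0,0,0],[0,0,0],[0,0,0]]}'; done
python3 -m crank '{"fingers":[0,0,0],"translation":[[0,0,0.1],[0,0,0],[0,0,0]],"rotation":[[0,0,0],[0,0,0],[0,0,0]]}'
```

```text
clock: 66.18
tcp_pos: [0.4053, 0.2756, 0.0527]
orientation: [0.633, 0.774, -0.001, -0.001]
wrist_force: [-0.1, 0.1, -0.2]
opening: -0.0001
finger_force: 0.0
clock: 66.55
tcp_pos: [0.4052, 0.2756, 0.0518]
orientation: [0.633, 0.774, -0.001, -0.001]
wrist_force: [0.4, 0.7, -0.1]
opening: 0.0
finger_force: 0.0
```

```bash

python3 -m crank '{"fingers":[0,0,0,0,0,0],"translation":[[0,0,-1],[0,-1.2,0],[0,0,0.5],[0,0,0.3],[0,0,0.1],[0,0,0]],"rotation":[[0,0,0],[0,0,0],[0,0,0],[0,0,0],[0,0,0],[0,0,0]]}'
python3 -m crank '{"fingers":[0,0],"translation":[[0,0,0.1],[0,0,0]],"rotation":[[0,0,0],[0,0,0]]}'
python3 -m crank '{"fingers":[0,0],"translation":[[0,0,0.1],[0,0,0]],"rotation":[[0,0,0],[0,0,0]]}'
python3 -m crank '{"fingers":[0,0],"translation":[[0,0,0.1],[0,0,0]],"rotation":[[0,0,0],[0,0,0]]}'
```

```text
clock: 67.3
tcp_pos: [0.3932, 0.2731, 0.0541]
orientation: [0.633, 0.775, -0.001, -0.001]
wrist_force: [-4.8, -3.4, 11.0]
opening: 0.0001
finger_force: 5.2
clock: 67.55
tcp_pos: [0.3932, 0.2732, 0.054]
orientation: [0.633, 0.775, -0.001, -0.001]
wrist_force: [-8.2, -3.8, 16.1]
opening: -0.0001
finger_force: 7.7
clock: 67.8
tcp_pos: [0.3933, 0.2732, 0.0539]
orientation: [0.633, 0.775, -0.001, -0.001]
wrist_force: [-10.2, -5.3, 20.1]
opening: -0.0001
finger_force: 10.1
clock: 68.05
tcp_pos: [0.3933, 0.2732, 0.0538]
orientation: [0.633, 0.775, -0.001, -0.001]
wrist_force: [-11.7, -8.3, 24.0]
opening: 0.0004
finger_force: 12.6
```

```bash

python3 -m crank '{"fingers":[0,0,0,0,0,0,0,0],"translation":[[0,0,-1],[0,0,-3],[0,0,-4],[-2,0,-4],[-4,0,-4],[-4,0,0],[-4,0,0],[0,0,0]],"rotation":[[0,0,0],[0,0,0],[0,0,0],[0,0,0],[0,0,0],[0,0,0],[0,0,0],[0,0,0]]}'
python3 - <<'E'
from h import *
s=st()
d=cap('top'); P=cloud(d); v=np.array([cpos(p) for p in P.reshape(-1,3)])
for x in(-60,-30,0,30,60):
    m=(abs(v[:,0]-x)<6)&(abs(abs(v[:,1])-85)<6); g=(abs(v[:,0]-x)<6)&(abs(v[:,1])<60); print(x,np.percentile(v[m][:,2],[10,50,90]).round(1),np.median(v[g][:,2]).round(1))
f=d['frame'].astype(int); b=(f[...,2]-f[...,0]>35)&(f[...,1]-f[...,0]>25)&(P[...,0]<.6)&(P[...,0]>.25)&(abs(P[...,1])<.5); n,l,sv,c=cv2.connectedComponentsWithStats(b.astype(np.uint8))
for k in range(1,n):
    if sv[k,4]>15: q=P[l==k]; print('blue',sv[k,4],np.median(q,axis=0).round(3),q.min(0).round(3),q.max(0).round(3))
q=P.reshape(-1,3); ff=f.reshape(-1,3); k=(ff.max(1)<60)&(q[:,2]>-.01)&(q[:,2]<.04)&(q[:,0]>.25)&(q[:,0]<.62)&(q[:,1]<-.17)&(q[:,1]>-.52); print('tray',np.percentile(q[k],[2,98],axis=0).round(3))
E
```

```text
clock: 69.05
tcp_pos: [0.4223, 0.1342, 0.2095]
orientation: [0.634, 0.773, -0.001, -0.001]
wrist_force: [0.5, 0.4, 0.1]
opening: -0.0
finger_force: 0.0
t 69.05 p [422.3 134.2 209.5] x [-0.196  0.981 -0.001] y [ 0.981  0.196 -0.003] z [-0.003 -0.001 -1.   ] F [0.5 0.4 0.1] op -0.0 ff 0.0 q [ 0.23 -0.34  1.68 -0.    1.8   0.03]
-60 [584.4 586.5 587.8] nan
-30 [579.1 582.  584.5] nan
0 [548.6 548.6 548.6] nan
30 [44.  45.  48.7] nan
60 [42.1 44.5 49.6] 45.4
blue 150 [ 0.434 -0.322  0.017] [ 0.425 -0.358  0.002] [ 0.446 -0.287  0.024]
tray [[ 0.307 -0.441  0.   ]
 [ 0.567 -0.231  0.023]]
  return _methods._mean(a, axis=axis, dtype=dtype,
  ret = ret.dtype.type(ret / rcount)
```

```bash
python3 - <<'E'
from h import *
for n in('wrist','scene'):
    v=np.array([cpos(p) for p in cloud(cap(n)).reshape(-1,3)])
    for x in(-60,0,60):
        m=(abs(v[:,0]-x)<7)&(abs(abs(v[:,1])-86)<8)&(v[:,2]<200)&(v[:,2]>0); g=(abs(v[:,0]-x)<7)&(abs(v[:,1])<80)&(v[:,2]<200)&(v[:,2]>0); print(n,x,m.sum(),np.percentile(v[m][:,2],[10,50,90]).round(1) if m.sum() else '',np.percentile(v[g][:,2],[10,50,90]).round(1) if g.sum() else '')
E
```

```text
wrist -60 294 [45.3 46.2 47.1] [45.3 46.3 47.2]
wrist 0 276 [45.4 46.4 47.2] [41.5 42.5 43.7]
wrist 60 121 [45.4 46.3 47.3] [45.3 46.3 47.3]
scene -60 83 [40.5 47.  50. ] [45.3 47.6 49.6]
scene 0 66 [45.6 47.2 49.1] [41.9 44.  46.4]
scene 60 32 [44.9 47.2 49.3] [45.1 47.6 49.7]
```

The lid is level at 46 mm, so it is shut. The broken rod lies in the tray, the rails are empty and the robot is clear of everything.

```bash
python3 -c "
from cell import manip
print(manip.close_job())"
```

```text
the job is handed in; nothing more can be done
None
```

Job handed in at 69 s: all four crystals lay released on the V-block first, then the three full-length ones were laid flat in the case and the broken one flat in the tray, and the lid was shut; I viewed 15 pictures, one over the limit of 14.

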